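# Match the lids to the dowel tubs and clear the odd one

### The job

Close the red and the blue dowel tub, each with the lid of its own colour pushed fully on and square. The yellow lid fits neither: push it all the way through the orange flap into the odds box, so that the flap hangs shut behind it. Leave the other things on the bench where they are.

Things in the scene. Friction and masses are not known exactly. Their poses are not given: they have to be found in the camera images.
- red_tub: Open red tub of dowel plugs, 47 mm outside diameter, 66 mm long, fixed leaning 30 degrees in a plywood cradle. Origin: rim centre, 97.5 mm above the table; z out of the mouth along the tub's axis; at yaw 0 it leans to -x (to the robot), yaw within 0.4 rad. The cradle reaches from 30 mm in front of the rim centre (the way it leans) to 70 mm behind it, 90 mm wide, up to 60 mm tall.
- red_lid: Red round plastic lid, an upside-down cup lying on its open side: 58 mm outside diameter, 22 mm tall, 52 mm inside diameter, 18 mm deep inside, 30 g. Origin: centre of its open underside; z up through its closed top. It belongs on the red tub: pushed on square to the tub, the skirt passes over the rim (2.5 mm play all round) until the inside of the top rests on the rim, its origin then 18 mm below the rim along the tub's axis.
- red_lid_seat (a point): Centre of the inside of the red lid's top, 18 mm above the lid's origin along its z; it meets the rim centre of the tub when the lid is fully on.
- blue_tub: Open blue tub of dowel plugs, 47 mm outside diameter, 66 mm long, fixed leaning 30 degrees in a plywood cradle. Origin: rim centre, 97.5 mm above the table; z out of the mouth along the tub's axis; at yaw 0 it leans to -x (to the robot), yaw within 0.4 rad. The cradle reaches from 30 mm in front of the rim centre (the way it leans) to 70 mm behind it, 90 mm wide, up to 60 mm tall.
- blue_lid: Blue round plastic lid, an upside-down cup lying on its open side: 58 mm outside diameter, 22 mm tall, 52 mm inside diameter, 18 mm deep inside, 30 g. Origin: centre of its open underside; z up through its closed top. It belongs on the blue tub: pushed on square to the tub, the skirt passes over the rim (2.5 mm play all round) until the inside of the top rests on the rim, its origin then 18 mm below the rim along the tub's axis.
- blue_lid_seat (a point): Centre of the inside of the blue lid's top, 18 mm above the lid's origin along its z; it meets the rim centre of the tub when the lid is fully on.
- yellow_lid: Yellow round plastic lid, an upside-down cup lying on its open side: 58 mm outside diameter, 22 mm tall, 52 mm inside diameter, 18 mm deep inside, 30 g. Origin: centre of its open underside; z up through its closed top. No tub belongs to it: it is the odd one, for the odds box.
- odds_box: Fixed low plywood box with a clear plastic roof, 128 mm wide, 150 mm deep, roof 80 to 84 mm above the table, no floor (the table is its floor), walls 8 mm. Its whole front is an orange flap. Origin: on the table under the middle of the front opening (112 mm wide, 80 mm high); x points straight into the box, y along the front to the left when looking in, z up.
- flap (a joint): Orange flap of the odds box, 106 mm wide, hung from its top edge 80 mm above the table, lower edge 14 mm above the table; 0 rad hanging shut, grows to 1.45 as it swings inwards. Light (30 g), pushed open by whatever moves in, falls shut by itself when nothing holds it.
- offcut: Wood offcut, 80 x 28 x 18 mm, long side along its x. Origin: under it, on the table. Bystander: leave it where it is.
- screwdriver: Green-handled screwdriver lying along its x, 170 mm long, origin at mid-length, handle (towards -x) 26 mm thick. Origin: under it, on the table. Bystander: leave it where it is.
- glue: White glue bottle, standing, 52 mm diameter, 160 mm tall. Origin: under it, on the table. Bystander: leave it where it is.
- battery: Black battery pack, 75 x 60 x 64 mm tall. Origin: under it, on the table. Bystander: leave it where it is.
- drill: Cordless drill on its side, chuck to its +x, 240 mm long in x (-70 to +170 mm), grip and battery to its -y (to -155 mm), 60 mm tall. Origin: under it, on the table. Bystander: leave it where it is.
- clamp: Orange one-hand bar clamp lying flat, bar 300 mm along its x, jaws to 75 mm at its +y, handle to 40 mm at its -y, 30 mm tall. Origin: under it, on the table. Bystander: leave it where it is.
- tape: Grey tape measure standing on its edge, 62 x 32 mm, 58 mm tall. Origin: under it, on the table. Bystander: leave it where it is.
- sander: Blue orbital sander standing on its 124 mm diameter pad, 130 mm tall, black dust spout to 130 mm at +x. Origin: under it, on the table. Bystander: leave it where it is.
Not all that is in view belongs to the job. Several things have the shape of the yellow_lid; the one meant has the colours described above. Several things have the shape of the blue_lid; the one meant has the colours described above.

How it is judged:
By the outcome, as a careful person would: the job done as asked, in the order asked, and still so for the second after the job is handed in, with the robot touching nothing.
It also fails if it takes over 72 s, if anything falls off the work surface, if the arm or the gripper's body presses on something with over 40 N, if the wrist force passes 120 N, or if a joint passes its speed limit or range.

### The arm

A 6-joint arm with a two-finger parallel gripper is mounted at the origin on the work surface. World frame = base frame: x ahead of the robot, y to its left, z up, the work surface at z = 0. Lengths are in m, angles in rad, forces in N, time in s.
With the tool pointing down it reaches from about 0.3 to 0.875 m from the base axis. Payload 6.4 kg.
Tool frame: the origin (TCP) lies on the centre line of the jaws, within the pads' length; the fingertips stand ctrl.tip_extent ahead of it and the grasp point (between the pads) lies 8 mm behind it (ctrl.tip_extent is the distance from the TCP to the fingertips, in m); z points along the fingers, y is the line along which they close (so a half turn about z gives the same grasp; the last joint's range is limited). The gripper opens to 85 mm and grips with 20 to 120 N. Pads are 22 mm wide; open, the fingers measure 114 mm over their backs; the gripper's body (76 mm by 85 mm) begins 54 mm behind the grasp point. The pads swing forward as they close: fully open they stand 13 mm farther back than shut.
Start: joints at [1.034, 0.181, 1.607, -0, 1.354, -0.206], TCP at [0.187, 0.544, 0.242] pointing down, gripper open.
Joint ranges: [-2.99, 2.99], [-0.89, 2.07], [0.3, 2.58], [-1.14, 4.28], [0, 2.63], [-3.12, 3.12]. Speed limits (rad/s): [2.57, 2.57, 3.01, 3.14, 3.14, 3.14].

### API

Orientations are given as a unit quaternion [w, x, y, z].
In Python, from bench import ctrl gives the robot as it stands.
- The arm moves only by the shell command python3 -m handwheel 'ROWS'. ROWS is JSON, a list of rows, each a list of 7 numbers: the turn, a rotation vector about the tool's x, y, z as a fraction of full scale, then the shift along the tool's x, y, z as a fraction of full scale, then the opening, from 0 (shut) to 1 (fully open). In form: [[rx, ry, rz, x, y, z, jaw], ...]. A call has exactly 8 rows; each row shifts and turns the commanded pose from where the row before left it, along the tool's axes as they then stand; what a row does not reach is not made up. Full scale, the value 1, is 300 mm for a shift and pi rad for a turn. A row lasts 1/10 s, in which the tool goes at most 50 mm and 8.59 degrees, less where a joint would pass 70% of its speed; a pose out of reach is approached as far as the arm can. A call with a number of a shift or a turn outside -1 to 1 is refused whole. A call with a gripper value outside its range is refused whole. The fingers move at their own pace and stop on an object; the grip force is fixed at half the most. Time passes only in rows, so rows that do not move let the fingers close, or fill a call up. It gives the time, the measured TCP pose, the force, the opening and the grip force at its end, in the units of the state.
- ctrl.get_obs(): the state, without advancing time (a new reading comes with each control period).
- ctrl.camera(name): name is "scene" or "top" or "wrist"; returns the picture (420x560x3 uint8, blue, green, red); there is no depth.
- ctrl.camera_model(name): a dict with "camera_matrix" (3x3 intrinsics, pixels), "cam_to_world" (4x4, takes a point from camera to world coordinates). Camera axes: x right, y up, looking along -z (the intrinsics and any distortion apply to the point x, -y, -z); pixel columns grow to the right and rows downward; lengths in m; the calibration is good to about 2 mm. The wrist camera is an equidistant fisheye: a pixel r from the principal point sees the ray r / f radians off the axis. A picture is of the moment at which its call begins: read the wrist's pose just before it. camera_model takes no time and is no camera call; for the wrist camera it gives the pose at the moment of the call.
- ctrl.hand_in(): hands the job in; it is judged then, once.
The state is a dict: "time_s": time; "q": joint angles; "dq": joint speeds; "joint_efforts": joint torques, N m; "eef_pos": TCP position; "eef_rot": TCP orientation; "wrist_force": force on the tool from outside, world axes, zero at the start; "torque": the same for the moment, N m; "opening": opening from 0.0 (shut) to 1.0 (fully open); "grasp_force": force on a finger pad.
Only numpy, scipy, OpenCV 4.12 (cv2) and the standard library are available. Lean on these libraries where they do the work, as an engineer would, in place of code of your own. Each camera call takes 0.05 s, during which the arm holds its last target. There are 200 camera calls.

## Working session

There is one attempt and no reset: what is moved stays moved. The work goes in short steps, Python scripts to look and compute and a shell command to move; the robot and the scene stay as the last step left them, time stands still between calls to the robot, and variables do not carry over. Pictures are saved under pics/ and viewed, at most 10 in all, crops included, and the job is handed in when it is done.

```bash
ls; mkdir -p pics
python3 - <<'E'
from bench import ctrl
import cv2,numpy as np
for n in("scene","top"):
    cv2.imwrite(f"pics/{n}0.png",ctrl.camera(n)); m=ctrl.camera_model(n); print(n,{k:np.round(v,4).tolist() if not isinstance(v,str) else v for k,v in m.items()})
o=ctrl.get_obs(); print(o, ctrl.tip_extent)
print(ctrl.camera_model("wrist"))
E
```

```text
pics
scene {'camera_matrix': [[384.9158, 0.0, 276.5823], [0.0, 384.9158, 210.9181], [0.0, 0.0, 1.0]], 'cam_to_world': [[-0.0779, -0.5248, 0.8476, 1.6345], [0.9968, -0.0583, 0.0555, 0.0789], [0.0203, 0.8492, 0.5277, 0.7808], [0.0, 0.0, 0.0, 1.0]]}
top {'camera_matrix': [[480.8219, 0.0, 278.6458], [0.0, 480.8219, 214.7279], [0.0, 0.0, 1.0]], 'cam_to_world': [[0.0012, 0.9801, -0.1987, 0.2797], [-1.0, 0.0014, 0.0011, -0.0068], [0.0014, 0.1987, 0.9801, 1.3712], [0.0, 0.0, 0.0, 1.0]]}
{'time_s': 0.1, 'q': array([ 1.03368854e+00,  1.81475186e-01,  1.60786903e+00,  1.81929098e-05,
        1.35380175e+00, -2.06302084e-01]), 'dq': array([ 0.00166131, -0.00097709, -0.00452878,  0.00151466,  0.00100114,
       -0.00044496]), 'joint_efforts': array([ 1.48735300e-03, -4.45870364e+01, -3.52238560e+01, -2.14968081e-04,
        4.04144550e-03, -1.17473442e-05]), 'eef_pos': array([0.18650177, 0.54342734, 0.24148832]), 'eef_rot': array([-2.90361465e-04,  1.64651586e-01,  9.86351485e-01, -7.20395647e-04]), 'wrist_force': array([-0.57459395,  0.42084064, -0.34180595]), 'torque': array([-0.02215419, -0.05251401,  0.02940782]), 'grasp_force': 0.0, 'opening': 0.9969824883758666} 0.011
{'camera_matrix': array([[325.1922621 ,   0.        , 278.68732532],
       [  0.        , 325.1922621 , 206.55377242],
       [  0.        ,   0.        ,   1.        ]]), 'cam_to_world': array([[ 0.32494584, -0.9102154 , -0.25674524,  0.121351  ],
       [ 0.94573188,  0.31240024,  0.08942768,  0.56572013],
       [-0.00119118, -0.27187131,  0.96233288,  0.37267702],
       [ 0.        ,  0.        ,  0.        ,  1.        ]])}
```

View pics/top0.png

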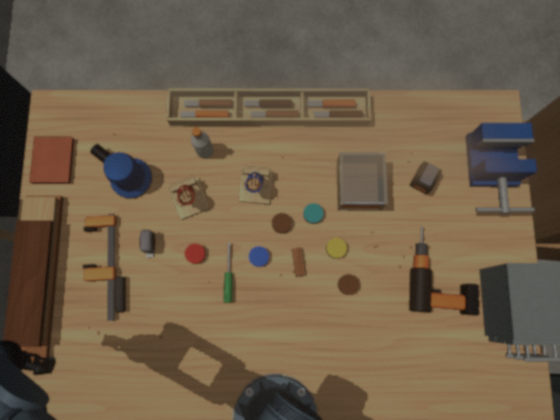

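View pics/scene0.png

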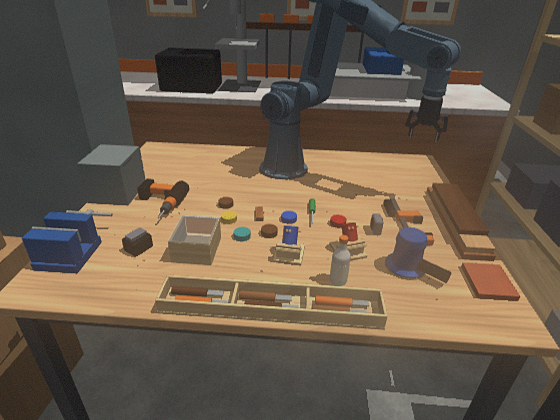

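```bash
cat > h.py <<'E'
from bench import ctrl
import cv2,numpy as np
from scipy.spatial.transform import Rotation as R
def rays(m,uv,fish=False):
    K=m["camera_matrix"];T=m["cam_to_world"]
    uv=np.atleast_2d(np.float64(uv)); p=(uv-[K[0,2],K[1,2]])/K[0,0]
    if fish:
        r=np.linalg.norm(p,axis=1,keepdims=True)+1e-12
        d=np.hstack([p/r*np.sin(r),np.cos(r)])
    else: d=np.hstack([p,np.ones((len(p),1))])
    d=d*[1,-1,-1]; return T[:3,3],d@T[:3,:3].T
def onto(m,uv,z,fish=False):
    o,d=rays(m,uv,fish); return o+d*((z-o[2])/d[:,2])[:,None]
def project(m,P,fish=False):
    K=m["camera_matrix"];T=m["cam_to_world"]
    c=(np.atleast_2d(P)-T[:3,3])@T[:3,:3]*[1,-1,-1]
    if fish:
        n=np.linalg.norm(c[:,:2],axis=1,keepdims=True)+1e-12; p=c[:,:2]/n*np.arctan2(n,c[:,2:])
    else: p=c[:,:2]/c[:,2:]
    return p*K[0,0]+[K[0,2],K[1,2]]
def mask(img,h0,h1,s=90,v=50):
    H=cv2.cvtColor(img,cv2.COLOR_BGR2HSV)
    if h0>h1: return cv2.inRange(H,(h0,s,v),(180,255,255))|cv2.inRange(H,(0,s,v),(h1,255,255))
    return cv2.inRange(H,(h0,s,v),(h1,255,255))
def blobs(mk,amin=30):
    n,l,st,c=cv2.connectedComponentsWithStats(mk)
    return [(c[i].round(1).tolist(),st[i].tolist()) for i in range(1,n) if st[i,4]>amin]
def pose():
    o=ctrl.get_obs(); q=o["eef_rot"]; return o["eef_pos"],R.from_quat([q[1],q[2],q[3],q[0]]),o
def todo(P,zax,yax=None):
    "shift (tool axes, units of 300mm) and turn (units of pi) to reach TCP P with tool z=zax, y nearest to yax"
    p,r,o=pose(); z=np.array(zax,float);z/=np.linalg.norm(z)
    y=np.array(yax,float); y-=z*(y@z); y/=np.linalg.norm(y)
    if y@r.as_matrix()[:,1]<0:y=-y
    t=R.from_matrix(np.c_[np.cross(y,z),y,z]); rel=(r.inv()*t).as_rotvec()
    d=np.array(P)-p
    print("t",round(o["time_s"],2),"tcp",p.round(4),"open",round(o["opening"],3),"F",o["wrist_force"].round(1))
    print(" turn",(rel/np.pi).round(4),"(deg",np.degrees(rel).round(1),") shift in current tool",(r.inv().apply(d)/.3).round(4)," in goal tool",(t.inv().apply(d)/.3).round(4))
E
python3 - <<'E'
from h import *
I=cv2.imread("pics/top0.png");m=ctrl.camera_model("top")
for n,a in dict(red=(172,8),blue=(108,125),yellow=(22,35),orange=(8,20)).items():
    for c,s in blobs(mask(I,*a,s=130,v=60),40):
        if 150<c[0]<420 and 120<c[1]<300: print(n,c,s,onto(m,c,.022).round(4))
c=I[145:285,150:400]; cv2.imwrite("pics/crop.png",cv2.convertScaleAbs(cv2.resize(c,None,fx=3.2,fy=3.2,interpolation=cv2.INTER_CUBIC),alpha=1.5))
E
```

```text
red [186.0, 189.7] [178, 186, 17, 11, 62] [[0.6268 0.2597 0.022 ]]
red [194.8, 253.2] [185, 244, 21, 20, 327] [[0.4424 0.2277 0.022 ]]
blue [258.7, 256.1] [250, 248, 18, 17, 237] [[0.4344 0.0476 0.022 ]]
yellow [336.2, 247.6] [326, 238, 21, 20, 335] [[ 0.4588 -0.171   0.022 ]]
orange [196.1, 131.0] [192, 126, 9, 11, 77] [[0.8065 0.2369 0.022 ]]
orange [186.2, 194.7] [177, 185, 18, 20, 136] [[0.6119 0.2586 0.022 ]]
orange [419.4, 188.3] [413, 185, 13, 8, 48] [[ 0.632 -0.416  0.022]]
orange [360.6, 206.7] [342, 205, 38, 4, 108] [[ 0.5772 -0.2438  0.022 ]]
orange [281.6, 222.7] [273, 214, 19, 19, 282] [[ 0.5301 -0.0168  0.022 ]]
orange [298.3, 261.9] [293, 248, 12, 28, 255] [[ 0.4183 -0.0637  0.022 ]]
orange [348.5, 284.2] [339, 275, 20, 19, 309] [[ 0.3564 -0.2029  0.022 ]]
```

View pics/crop.png

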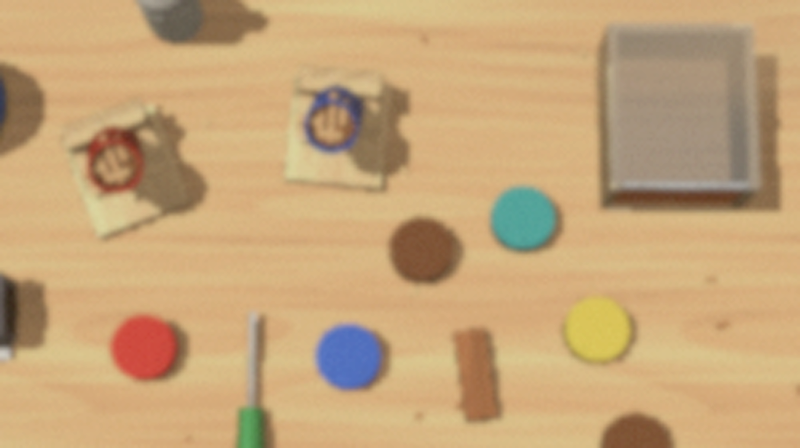

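```bash
python3 -m handwheel '[[0,0,-0.035,-0.12,-0.1,0,1],[0,0,-0.035,-0.11,-0.11,0,1],[0,0,-0.035,-0.1,-0.12,0,1],[0,0,0,-0.087,-0.128,0,1],[0,0,0,-0.087,-0.128,0,1],[0,0,0,-0.087,-0.128,0,1],[0,0,0,-0.087,-0.128,0,1],[0,0,0,-0.087,-0.128,0,1]]'
python3 - <<'E'
from h import *
todo([.42,.2,.24],[0,0,-1],[0,1,0])
m=ctrl.camera_model("wrist");cv2.imwrite("pics/w1.png",ctrl.camera("wrist"))
np.save("w1.npy",m,allow_pickle=True)
E
```

```text
time_s: 0.9
eef_pos: [0.3927, 0.2314, 0.2422]
eef_rot: [-0.0, 0.0, 1.0, 0.0]
wrist_force: [0.2, 0.4, -0.2]
opening: 1.003
grasp_force: 0.0
t 0.9 tcp [0.3927 0.2314 0.2422] open 1.003 F [ 0.2  0.4 -0.2]
 turn [ 0.     -0.     -0.0003] (deg [ 0. -0. -0.] ) shift in current tool [-0.0912 -0.1046  0.0072]  in goal tool [-0.0911 -0.1047  0.0072]
```

View pics/w1.png

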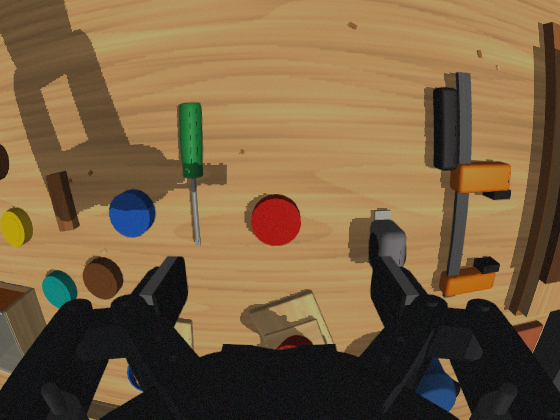

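```bash
python3 -m handwheel '[[0,0,0,-0.14,-0.034,-0.025,1],[0,0,0,-0.14,-0.034,-0.025,1],[0,0,0,-0.14,-0.034,-0.025,1],[0,0,0,-0.14,-0.034,-0.025,1],[0,0,0,-0.14,-0.034,-0.025,1],[0,0,0,-0.14,-0.034,-0.025,1],[0,0,0,-0.14,-0.034,-0.025,1],[0,0,0,0,0,0,1]]'
python3 - <<'E'
from h import *
todo([.7,.16,.28],[0,0,-1],[0,1,0])
m=ctrl.camera_model("wrist");cv2.imwrite("pics/w2.png",ctrl.camera("wrist"))
np.save("w2.npy",m,allow_pickle=True)
for f in("w1","w2"):
    I=cv2.imread(f"pics/{f}.png");m=np.load(f+".npy",allow_pickle=True).item()
    for n,a in dict(red=(172,8),blue=(108,125),yellow=(22,35)).items():
        for c,s in blobs(mask(I,*a,s=130,v=110),80): print(f,n,c,s,onto(m,c,.022,True).round(4))
E
```

```text
time_s: 1.75
eef_pos: [0.69, 0.1592, 0.2927]
eef_rot: [-0.0, 0.002, 1.0, -0.0]
wrist_force: [-0.6, -0.3, -0.9]
opening: 0.996
grasp_force: 0.0
t 1.75 tcp [0.69   0.1592 0.2927] open 0.996 F [-0.6 -0.3 -0.9]
 turn [-0.0003 -0.0001 -0.0013] (deg [-0.  -0.  -0.2] ) shift in current tool [-0.0335  0.0028  0.0422]  in goal tool [-0.0335  0.0027  0.0422]
w1 red [275.5, 221.9] [251, 198, 50, 48, 1880] [[0.4412 0.2276 0.022 ]]
w1 blue [129.7, 221.2] [109, 208, 41, 29, 902] [[0.4415 0.0485 0.022 ]]
w1 yellow [12.0, 228.7] [0, 211, 25, 36, 657] [[ 0.4574 -0.1711  0.022 ]]
w2 red [364.2, 96.5] [340, 67, 45, 62, 653] [[0.593  0.2654 0.022 ]]
w2 blue [182.7, 122.4] [161, 103, 44, 39, 225] [[0.6241 0.0383 0.022 ]]
w2 yellow [52.0, 26.4] [38, 9, 29, 36, 738] [[ 0.459  -0.1722  0.022 ]]
```

View pics/w2.png

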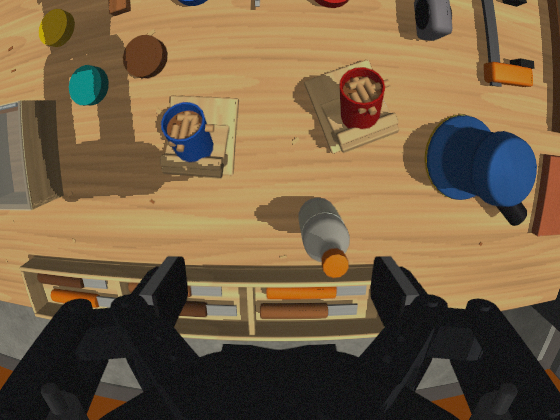

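Run:
```python
import cv2,numpy as np
I=cv2.imread("pics/w2.png")
f=lambda x,y:cv2.resize(I[y:y+100,x:x+100],None,fx=4,fy=4,interpolation=cv2.INTER_CUBIC)
cv2.imwrite("pics/c2.png",cv2.convertScaleAbs(np.hstack([f(305,58),f(150,88)]),alpha=1.4))
```

```text
(no output)
```

View pics/c2.png

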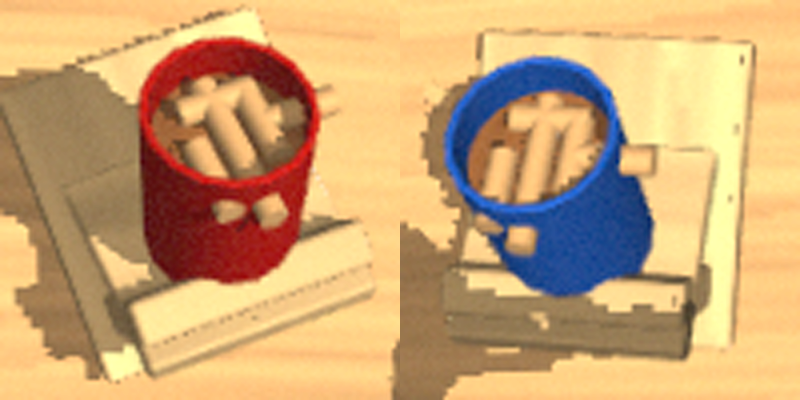

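Run:
```python
from h import *
from scipy.optimize import least_squares
m=np.load("w2.npy",allow_pickle=True).item()
D=dict(red=([(222,38),(142,100),(160,60),(295,62),(319,100),(150,140),(190,178),(228,187),(280,170),(308,140)],(305,58),0,[(2,97),(252,10),(112,382)]),
blue=([(535,57),(447,140),(470,85),(590,75),(615,120),(530,212),(480,197),(455,170),(570,203)],(150,88),400,[(480,30),(753,42),(733,347)]))
for n,(p,off,sx,ed) in D.items():
    conv=lambda q:(np.array(q,float)-[sx,0]+.5)/4-.5+off
    e=onto(m,conv(ed),.008,True)[:,:2]
    a=e[0]-e[1]; 
    if n=="red": b=e[0]-e[2]
    else: b=e[1]-e[2]
    # front edge is along +-y at yaw0 ; side edge toward lean (-x)
    y1=np.arctan2(-a[0],a[1]); y2=np.arctan2(-b[1],-b[0]); print(n,"yaw edges",y1,y2,np.linalg.norm(a),np.linalg.norm(b))
    yaw=(y1+y2)/2
    o,d=rays(m,conv(p),True)
    def f(v,z=.0975):
        ax=np.array([-.5*np.cos(v[2]),-.5*np.sin(v[2]),3**.5/2]); c=np.array([v[0],v[1],z])
        P=o+d*(((c-o)@ax)/(d@ax))[:,None]; return np.linalg.norm(P-c,axis=1)-.0235
    r=least_squares(lambda v:f([*v,yaw]),[.6,.1]); print(" fixed yaw",r.x.round(4),(r.fun*1e3).round(1))
    r=least_squares(f,[.6,.1,yaw]); print(" free",r.x.round(4))
    r=least_squares(lambda v:f([v[0],v[1],yaw],v[2]),[.6,.1,.0975]); print(" z free",r.x.round(4))
    # check in top view
    t=ctrl.camera_model("top"); print(" proj top",project(t,[*r.x[:2],.0975]).round(1))
```

```text
red yaw edges -2.761774351246163 0.37609500521282696 0.08753548456091889 0.09821133461211667
 fixed yaw [0.5862 0.2444] [-4.5  6.8  1.7  6.   9.4  7.6  2.9 -1.9 -3.   3.1]
 free [0.586  0.243  0.3737]
 z free [0.6237 0.139  0.4354]
 proj top [[224.9 184. ]]
blue yaw edges 3.0425704068177497 -0.08735566858207153 0.09109012771056547 0.09910181135339709
 fixed yaw [0.6218 0.0582] [-3.6  6.9  1.3  4.5  9.7 -2.8 -0.2  4.9  1.9]
 free [0.6231 0.0612 3.3388]
 z free [0.6114 0.1781 0.4342]
 proj top [[210.5 188.3]]
```

Run:
```python
from h import *
from scipy.optimize import least_squares
m=np.load("w2.npy",allow_pickle=True).item();t=ctrl.camera_model("top")
I=cv2.imread("pics/top0.png")
D=dict(red=([(222,38),(142,100),(160,60),(295,62),(319,100),(150,140),(190,178),(228,187),(280,170),(308,140)],(305,58),0,.378),
blue=([(535,57),(447,140),(470,85),(590,75),(615,120),(530,212),(480,197),(455,170),(570,203)],(150,88),400,-.093))
for n,(p,off,sx,yaw) in D.items():
    conv=lambda q:(np.array(q,float)-[sx,0]+.5)/4-.5+off
    o,d=rays(m,conv(p),True)
    def f(v,z=.0975):
        ax=np.array([-.5*np.cos(v[2]),-.5*np.sin(v[2]),3**.5/2]); c=np.array([v[0],v[1],z])
        P=o+d*(((c-o)@ax)/(d@ax))[:,None]; return np.linalg.norm(P-c,axis=1)-.0235
    r=least_squares(lambda v:f([*v,yaw]),[.6,.1]); print(n," fixed yaw",r.x.round(4),(r.fun*1e3).round(1)); c=r.x
    r=least_squares(f,[.6,.1,yaw]); print(" free",r.x.round(4))
    r=least_squares(lambda v:f([v[0],v[1],yaw],v[2]),[.6,.1,.0975]); print(" z free",r.x.round(4))
    print(" proj top",project(t,[*c,.0975]).round(1))
print(blobs(mask(I,108,125,s=110,v=40),20),blobs(mask(I,172,8,s=130,v=40),20))
```

```text
red  fixed yaw [0.586 0.243] [-1.2 -1.3 -0.7 -0.2 -0.  -0.9  0.2  0.2 -1.6 -1.8]
 free [0.586  0.243  0.3737]
 z free [0.6228 0.1362 0.4199]
 proj top [[186.4 197.3]]
blue  fixed yaw [0.6216 0.0609] [-0.5 -0.6  0.6 -1.9 -1.6 -0.4 -1.8 -1.5  0.7]
 free [ 0.6217  0.0611 -0.1952]
 z free [0.6095 0.1783 0.4163]
 proj top [[253.4 184.8]]
[([507.9, 130.4], [482, 123, 51, 15, 661]), ([521.2, 162.9], [502, 152, 34, 21, 324]), ([119.3, 171.4], [104, 154, 37, 43, 780]), ([258.5, 256.2], [250, 248, 18, 18, 263])] [([49.6, 161.4], [32, 138, 40, 44, 542]), ([186.0, 189.7], [178, 186, 17, 11, 62]), ([189.0, 202.0], [183, 198, 11, 7, 22]), ([194.8, 253.2], [185, 244, 21, 20, 327])]
```

```bash
python3 -m handwheel '[[0,0,0,0.02,0.06,0.032,1],[0,0,0,0.02,0.06,0.032,1],[0,0,0,0.02,0.06,0.032,1],[0,0,0,0.02,0.06,0.032,1],[0,0,0,0.02,0.06,0.032,1],[0,0,0,0,0,0,1],[0,0,0,0,0,0,1],[0,0,0,0,0,0,1]]'
python3 - <<'E'
from h import *
m=ctrl.camera_model("wrist");I=ctrl.camera("wrist");cv2.imwrite("pics/w3.png",I)
np.save("w3.npy",m,allow_pickle=True)
u,v=project(m,[.586,.243,.0975],True)[0].round().astype(int); print(u,v)
x,y=u-50,v-45; print(x,y)
cv2.imwrite("pics/c3.png",cv2.convertScaleAbs(cv2.resize(I[y:y+100,x:x+100],None,fx=6,fy=6,interpolation=cv2.INTER_CUBIC),alpha=1.3))
E
```

```text
time_s: 2.6
eef_pos: [0.6566, 0.2512, 0.2473]
eef_rot: [0.001, 0.001, 1.0, -0.0]
wrist_force: [0.4, -0.1, -0.6]
opening: 1.001
grasp_force: 0.0
269 115
219 70
```

View pics/c3.png

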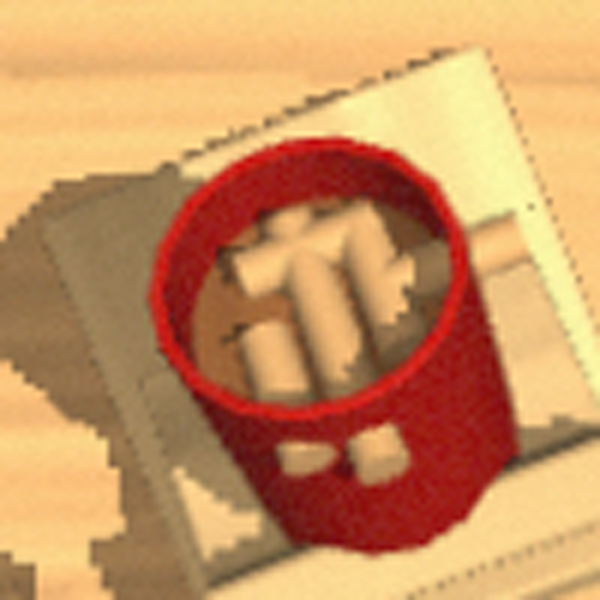

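```bash
cat >> h.py <<'E'
from scipy.optimize import least_squares
def rim(m,px,yaw):
    o,d=rays(m,px,True)
    ax=np.array([-.5*np.cos(yaw),-.5*np.sin(yaw),3**.5/2])
    def f(v):
        c=np.array([v[0],v[1],.0975]); P=o+d*(((c-o)@ax)/(d@ax))[:,None]; return np.linalg.norm(P-c,axis=1)-.0235-(v[2] if len(v)>2 else 0)
    r=least_squares(f,[.6,.1]); r2=least_squares(f,[.6,.1,0]); print(r.x.round(4),(r.fun*1e3).round(1),"free radius",r2.x.round(4))
E
python3 - <<'E'
from h import *
m=np.load("w3.npy",allow_pickle=True).item()
c=lambda q:(np.array(q,float)+.5)/6-.5+[219,70]
rim(m,c([(325,137),(150,300),(175,215),(410,160),(468,260),(285,418),(215,395),(175,360),(370,403),(430,345)]),.378)
e=onto(m,c([(50,220),(480,48),(590,330)]),.008,True)[:,:2]; a=e[0]-e[1];b=e[1]-e[2]; print(np.arctan(-a[0]/a[1]),np.arctan(b[1]/b[0]))
todo([.4418,.2276,.11],[0,0,-1],[0,1,0])
E
```

```text
[0.5858 0.2434] [-1.  -0.3 -0.5 -0.8 -0.4 -0.2 -0.9 -0.8  0.2 -1.3] free radius [ 0.6108 -1.1262  1.3823]
0.376683672835562 0.3732165216260331
t 2.65 tcp [0.6568 0.2509 0.2475] open 0.996 F [0.2 0.3 0.4]
 turn [-0.      0.0004 -0.0005] (deg [-0.   0.1 -0.1] ) shift in current tool [ 0.7172 -0.0789  0.4573]  in goal tool [ 0.7168 -0.0777  0.4582]
```

```bash
python3 -m handwheel '[[0,0,0,0.12,-0.013,0.05,1],[0,0,0,0.12,-0.013,0.05,1],[0,0,0,0.12,-0.013,0.05,1],[0,0,0,0.12,-0.013,0.05,1],[0,0,0,0.12,-0.013,0.05,1],[0,0,0,0.117,-0.013,0.08,1],[0,0,0,0,0,0.08,1],[0,0,0,0,0,0,1]]'
python3 - <<'E'
from h import *
m=ctrl.camera_model("wrist");I=ctrl.camera("wrist");cv2.imwrite("pics/w4.png",I)
for v in(110,130,150):
  for c,s in blobs(mask(I,172,8,s=130,v=v),300): print(c,s,onto(m,c,.022,True).round(4))
H=cv2.cvtColor(I,cv2.COLOR_BGR2HSV); mk=mask(I,172,8,s=130,v=60); print(np.percentile(H[...,2][mk>0],[5,25,50,75,95]))
todo([.4418,.2276,.013],[0,0,-1],[0,1,0])
E
```

```text
time_s: 3.45
eef_pos: [0.4388, 0.2272, 0.1217]
eef_rot: [-0.002, 0.001, 1.0, -0.001]
wrist_force: [-0.0, -0.0, 0.1]
opening: 1.003
grasp_force: 0.0
[286.9, 216.9] [244, 178, 75, 74, 3011] [[0.4428 0.2329 0.022 ]]
[287.0, 217.1] [244, 178, 75, 74, 2991] [[0.4429 0.233  0.022 ]]
[287.2, 217.4] [245, 179, 73, 73, 2944] [[0.4432 0.2332 0.022 ]]
[ 85.3  92.  160.  163.  166. ]
t 3.5 tcp [0.4409 0.2276 0.1236] open 0.997 F [0.2 0.4 0. ]
 turn [-0.0001 -0.0004 -0.0006] (deg [-0.  -0.1 -0.1] ) shift in current tool [-3.400e-03  1.000e-04  3.686e-01]  in goal tool [-0.0029 -0.      0.3686]
```

```bash
cat >> h.py <<'E'
def lid(I,m,h,near,s=120,v=70,zt=.022,rad=.029):
    "circle of the lid's top from the contour half away from the camera"
    mk=mask(I,*h,s=s,v=v); mk=cv2.morphologyEx(mk,cv2.MORPH_OPEN,np.ones((3,3)))
    cs,_=cv2.findContours(mk,cv2.RETR_EXTERNAL,cv2.CHAIN_APPROX_NONE)
    p0=project(m,[*near,zt],True)[0]
    c=min((c for c in cs if cv2.contourArea(c)>200),key=lambda c:np.linalg.norm(c[:,0].mean(0)-p0))[:,0].astype(float)
    P=onto(m,c,zt,True)[:,:2]; cam=m["cam_to_world"][:2,3]; u=P.mean(0)-cam; u/=np.linalg.norm(u)
    P=P[(P-P.mean(0))@u>-.003]
    r=least_squares(lambda q:np.linalg.norm(P-q,axis=1)-rad,P.mean(0),loss="soft_l1",f_scale=.0005)
    print("lid",r.x.round(4),"resid mm",(1e3*np.percentile(np.abs(r.fun),[50,90])).round(2),len(P)); return r.x
E
python3 - <<'E'
from h import *
m1=np.load("w1.npy",allow_pickle=True).item()
lid(cv2.imread("pics/w1.png"),m1,(172,8),(.4412,.2276))
m=ctrl.camera_model("wrist");lid(cv2.imread("pics/w4.png"),m,(172,8),(.4412,.2276))
E
```

```text
lid [0.4408 0.2275] resid mm [0.4  1.02] 75
lid [0.444  0.2281] resid mm [0.25 0.71] 113
```

```bash
python3 -m handwheel '[[0,0,0,-0.002,0,0.12,1],[0,0,0,0,0,0.12,1],[0,0,0,0,0,0.09,1],[0,0,0,0,0,0.039,1],[0,0,0,0,0,0,1],[0,0,0,0,0,0,1],[0,0,0,0,0,0,0],[0,0,0,0,0,0,0]]'; python3 -m handwheel '[[0,0,0,0,0,0,0],[0,0,0,0,0,0,0],[0,0,0,0,0,0,0],[0,0,0,0,0,0,0],[0,0,0,0,0,0,0],[0,0,0,0,0,0,0],[0,0,0,0,0,-0.05,0],[0,0,0,0,0,-0.05,0]]'
python3 - <<'E'
from h import *
m=ctrl.camera_model("wrist");p,r,o=pose();I=ctrl.camera("wrist");cv2.imwrite("pics/w5.png",I)
todo(p,[0,0,-1],[0,1,0])
E
```

```text
time_s: 4.3
eef_pos: [0.443, 0.2286, 0.0146]
eef_rot: [0.001, 0.0, 1.0, 0.0]
wrist_force: [0.4, -2.1, 0.2]
opening: 0.691
grasp_force: 0.9
time_s: 5.1
eef_pos: [0.4416, 0.2283, 0.0439]
eef_rot: [0.0, 0.0, 1.0, 0.0]
wrist_force: [-0.3, -0.4, -0.0]
opening: 0.648
grasp_force: 63.6
t 5.15 tcp [0.4435 0.2289 0.0464] open 0.647 F [1.5 2.1 0.2]
 turn [ 0.0003  0.0013 -0.0002] (deg [ 0.1  0.2 -0. ] ) shift in current tool [ 0.0063 -0.0019  0.0083]  in goal tool [ 0.0062 -0.0019  0.0083]
```

```bash
cat >> h.py <<'E'
def avgpose(n=6):
    P=[];Q=[];C=[]
    for i in range(n):
        p,r,o=pose();m=ctrl.camera_model("wrist");T=m["cam_to_world"]
        P.append(p);Q.append(r.as_quat());C.append(np.r_[r.inv().apply(T[:3,3]-p),(r.inv()*R.from_matrix(T[:3,:3])).as_rotvec()])
        I=ctrl.camera("top")
    C=np.array(C); return np.mean(P,0),np.std(P,0),R.from_quat(Q).mean(),C.mean(0),C.std(0)
E
python3 - <<'E'
from h import *
p,s,r,c,cs=avgpose()
print(p.round(5),s.round(5),r.as_quat().round(4),c.round(4),cs.round(5))
np.save("cam.npy",c)
E
```

```text
[0.4425  0.22856 0.04427] [0.00094 0.00028 0.00136] [4.0e-04 1.0e+00 3.0e-04 1.1e-03] [ 6.9000e-02 -3.0000e-04 -1.3120e-01  2.0735e+00  2.0739e+00  2.8750e-01] [2.e-05 1.e-05 1.e-05 3.e-05 6.e-05 2.e-05]
```

```bash
cat >> h.py <<'E'
def inhand(I,h,zt=-.008,**k):
    c=np.load("cam.npy");T=np.eye(4);T[:3,3]=c[:3];T[:3,:3]=R.from_rotvec(c[3:]).as_matrix()
    m=dict(ctrl.camera_model("wrist"));m["cam_to_world"]=T
    return lid(I,m,h,(0,0),zt=zt,**k)
def place(rimc,yaw,back,off=(0,0),lidz=.014,seat=.018):
    "TCP so that lid (bottom lidz ahead of TCP, offset off in tool x,y) is `back` m short of seated"
    ax=np.array([-.5*np.cos(yaw),-.5*np.sin(yaw),3**.5/2]); y=np.array([-np.sin(yaw),np.cos(yaw),0]); x=np.cross(y,-ax)
    P=np.array([*rimc,.0975])+ax*(back-seat+lidz)-off[0]*x-off[1]*y
    return P,-ax,y
E
python3 - <<'E'
from h import *
I=cv2.imread("pics/w5.png")
for z in(-.006,-.008,-.01): o=inhand(I,(172,8),z)
mk=mask(I,172,8,s=120,v=70);print(blobs(mk,100))
P,z,y=place((.586,.2432),.375,.05,(0,0)); print(P.round(4)); todo(P,z,y)
E
```

```text
lid [ 0.0016 -0.0002] resid mm [0.26 1.3 ] 195
lid [ 0.0033 -0.0002] resid mm [0.36 1.78] 195
lid [ 0.0049 -0.0002] resid mm [0.45 2.22] 195
[([279.0, 269.0], [215, 203, 128, 128, 12668])]
[0.5646 0.2348 0.1373]
t 5.45 tcp [0.4411 0.2282 0.0424] open 0.65 F [ 0.4 -0.1  0.1]
 turn [-0.0313 -0.165  -0.1169] (deg [ -5.6 -29.7 -21. ] ) shift in current tool [-0.4112  0.0224 -0.3168]  in goal tool [-0.4968 -0.1302 -0.0784]
```

Run:
```python
from h import *
I=cv2.imread("pics/w5.png")
for z in(0,-.002,-.004,-.006,-.008):
  for v in (70,110): o=inhand(I,(172,8),z,v=v)
cv2.imwrite("pics/c5.png",cv2.convertScaleAbs(cv2.resize(I[180:360,190:370],None,fx=3,fy=3),alpha=1.3))
```

```text
lid [-0.0033 -0.0002] resid mm [0.25 0.57] 195
lid [-0.0116 -0.0011] resid mm [2.12 8.07] 155
lid [-0.0016 -0.0003] resid mm [0.21 0.54] 195
lid [-0.0008  0.0009] resid mm [1.08 8.91] 152
lid [-0.     -0.0002] resid mm [0.21 0.89] 195
lid [0.0007 0.0008] resid mm [1.05 8.73] 153
lid [ 0.0016 -0.0002] resid mm [0.26 1.3 ] 195
lid [0.0023 0.0007] resid mm [1.02 8.56] 153
lid [ 0.0033 -0.0002] resid mm [0.36 1.78] 195
lid [0.0039 0.0007] resid mm [1.02 8.37] 153
```

View pics/c5.png

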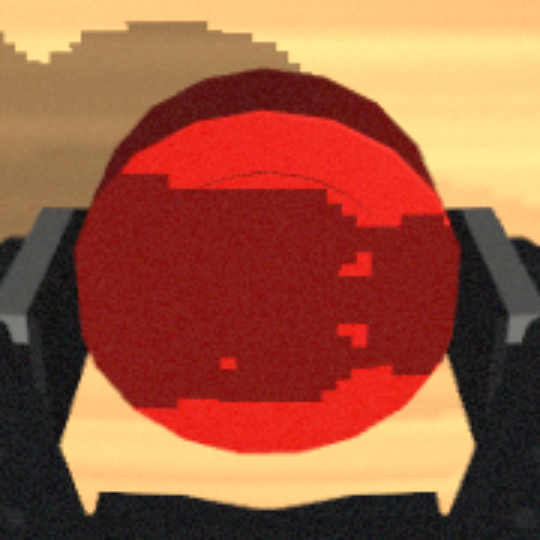

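Run:
```python
from h import *
c=np.load("cam.npy");T=np.eye(4);T[:3,3]=c[:3];T[:3,:3]=R.from_rotvec(c[3:]).as_matrix()
m=dict(ctrl.camera_model("wrist"));m["cam_to_world"]=T
q=np.array([(268,110),(268,453),(77,270),(459,270)])/3+[190,180]
for z in(-.004,-.008): print(onto(m,q,z,True).round(4).tolist())
```

```text
[[0.0287, 0.0, -0.004], [-0.0294, 0.0001, -0.004], [0.0039, -0.0281, -0.004], [0.0038, 0.0282, -0.004]]
[[0.03, 0.0, -0.008], [-0.0263, 0.0, -0.008], [0.0059, -0.0272, -0.008], [0.0059, 0.0273, -0.008]]
```

```bash
python3 -m handwheel '[[0,0,0,0,0,-0.12,0],[0,0,0,0,0,-0.12,0],[0,0,0,0,0,-0.09,0],[-0.0063,-0.033,-0.0234,0,0,0,0],[-0.0063,-0.033,-0.0234,0,0,0,0],[-0.0063,-0.033,-0.0234,0,0,0,0],[-0.0062,-0.033,-0.0234,0,0,0,0],[-0.0062,-0.033,-0.0234,0,0,0,0]]'
python3 - <<'E'
from h import *
P,z,y=place((.586,.2432),.375,.045,(.0007,0)); todo(P,z,y)
E
```

```text
time_s: 6.25
eef_pos: [0.4412, 0.2283, 0.1418]
eef_rot: [0.257, -0.182, 0.948, 0.048]
wrist_force: [-0.0, 1.6, -0.8]
opening: 0.646
grasp_force: 63.8
t 6.25 tcp [0.4412 0.2283 0.1418] open 0.646 F [-0.   1.6 -0.8]
 turn [-0.0001  0.0014  0.0012] (deg [-0.   0.3  0.2] ) shift in current tool [-0.3319 -0.1317  0.2265]  in goal tool [-0.3334 -0.1305  0.2249]
```

```bash
python3 -m handwheel '[[0,0,0,-0.083,-0.033,0.056,0],[0,0,0,-0.083,-0.033,0.056,0],[0,0,0,-0.083,-0.033,0.056,0],[0,0,0,-0.083,-0.033,0.056,0],[0,0,0,0,0,0,0],[0,0,0,0,0,0,0],[0,0,0,0,0,0,0],[0,0,0,0,0,0,0]]'
cat >> h.py <<'E'
def fine(P,zax,yax,n=8):
    p,s,r,_,_=avgpose(n); z=np.array(zax);y=np.array(yax)
    if y@r.as_matrix()[:,1]<0:y=-y
    t=R.from_matrix(np.c_[np.cross(y,z),y,z]);rel=(r.inv()*t).as_rotvec();_,_,o=pose()
    print("t",round(o["time_s"],2),"tcp",p.round(4),s.round(4),"open",round(o["opening"],3),"turn",(rel/np.pi).round(4),"shift",(r.inv().apply(P-p)/.3).round(4))
E
python3 - <<'E'
from h import *
P,z,y=place((.586,.2432),.375,.045,(.0007,0)); fine(P,z,y)
m=ctrl.camera_model("wrist");cv2.imwrite("pics/w6.png",ctrl.camera("wrist"))
E
```

```text
time_s: 7.05
eef_pos: [0.5665, 0.2354, 0.1334]
eef_rot: [0.254, -0.18, 0.949, 0.048]
wrist_force: [0.3, 0.5, -0.6]
opening: 0.649
grasp_force: 63.8
t 7.45 tcp [0.5672 0.2355 0.1339] [0.0004 0.     0.0002] open 0.649 turn [-0.      0.0003  0.0002] shift [-0.0004  0.001   0.0023]
```

View pics/w6.png

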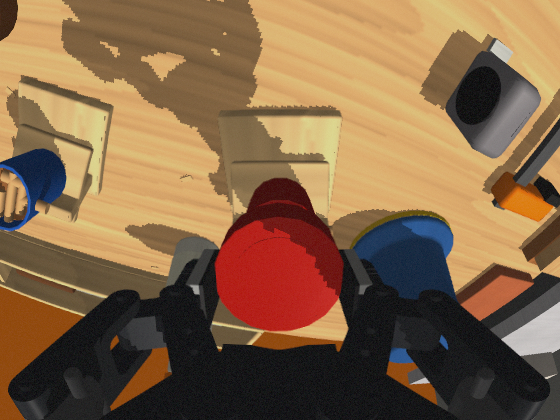

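```bash
python3 -m handwheel '[[0,0,0,0,0.001,0.03,0],[0,0,0,0,0,0.03,0],[0,0,0,0,0,0.024,0],[0,0,0,0,0,0.007,0],[0,0,0,0,0,0.007,0],[0,0,0,0,0,0.007,0],[0,0,0,0,0,0.007,0],[0,0,0,0,0,0,0]]'
python3 - <<'E'
from h import *
P,z,y=place((.586,.2432),.375,0,(.0007,0)); fine(P,z,y,4); print(pose()[2]["wrist_force"],pose()[2]["torque"])
E
```

```text
time_s: 8.3
eef_pos: [0.5833, 0.2418, 0.1046]
eef_rot: [0.255, -0.18, 0.949, 0.048]
wrist_force: [0.1, 0.2, -0.1]
opening: 0.643
grasp_force: 63.8
t 8.5 tcp [0.5833 0.2418 0.1048] [0.     0.     0.0001] open 0.65 turn [-0.0001  0.0004  0.0001] shift [0.0012 0.001  0.0394]
[ 0.70280019  0.60478538 -0.69219191] [-0.07599325  0.26355569 -0.06046771]
```

```bash
python3 -m handwheel '[[0,0,0,0.001,0.001,0.007,0],[0,0,0,0,0,0.007,0],[0,0,0,0,0,0.007,0],[0,0,0,0,0,0.006,0],[0,0,0,0,0,0.005,0],[0,0,0,0,0,0.003,0],[0,0,0,0,0,0,0],[0,0,0,0,0,0,0]]'
python3 - <<'E'
from h import *
P,z,y=place((.586,.2432),.375,0,(.0007,0)); fine(P,z,y,4); p,r,o=pose();print(r.inv().apply(o["wrist_force"]),o["torque"])
E
```

```text
time_s: 9.3
eef_pos: [0.5878, 0.2439, 0.0955]
eef_rot: [0.255, -0.18, 0.949, 0.048]
wrist_force: [-0.3, 0.7, -0.4]
opening: 0.648
grasp_force: 63.8
t 9.5 tcp [0.5878 0.2439 0.0955] [0. 0. 0.] open 0.65 turn [-0.0001  0.0003  0.0001] shift [ 0.0001 -0.      0.0044]
[-0.40222296 -0.19753285  0.36648584] [-0.14752637  0.24549758 -0.00428102]
```

```bash
for i in 1; do python3 -m handwheel '[[0,0,0,0,0,0.003,0],[0,0,0,0,0,0.003,0],[0,0,0,0,0,0.003,0],[0,0,0,0,0,0,0],[0,0,0,0,0,0,0],[0,0,0,0,0,0,0],[0,0,0,0,0,0,0],[0,0,0,0,0,0,0]]'; done
python3 - <<'E'
from h import *
P,z,y=place((.586,.2432),.375,0,(.0007,0)); fine(P,z,y,3); p,r,o=pose();print(r.inv().apply(o["wrist_force"]),o["torque"])
E
```

```text
time_s: 10.3
eef_pos: [0.5882, 0.2441, 0.0952]
eef_rot: [0.255, -0.181, 0.949, 0.048]
wrist_force: [-28.0, -14.5, 33.8]
opening: 0.652
grasp_force: 68.8
t 10.45 tcp [0.5882 0.2441 0.0952] [0. 0. 0.] open 0.652 turn [0.0001 0.0002 0.0004] shift [ 0.0006 -0.0002  0.0027]
[ 11.06278065  -3.26515609 -44.15768195] [-0.88616762  1.89330942 -0.17285601]
```

```bash
python3 -m handwheel '[[0,0,0,0,0,-0.005,0],[0,0,0,0,0,0,1],[0,0,0,0,0,0,1],[0,0,0,0,0,0,1],[0,0,0,0,0,-0.05,1],[0,0,0,0,0,-0.12,1],[0,0,0,0,0,-0.12,1],[0,0,0,0,0,-0.03,1]]'
python3 - <<'E'
from h import *
p,r,o=pose(); T=ctrl.camera_model("wrist");I=ctrl.camera("wrist");cv2.imwrite("pics/w7.png",I)
q=project(T,[.586,.2432,.0975],True)[0].astype(int);print(q)
x,y=max(q[0]-60,0),q[1]-60
cv2.imwrite("pics/c7.png",cv2.resize(I[y:y+120,x:x+120],None,fx=3,fy=3))
todo([.62,.06,.26],[0,0,-1],[0,1,0])
E
```

```text
time_s: 11.25
eef_pos: [0.5443, 0.2266, 0.1807]
eef_rot: [0.257, -0.18, 0.948, 0.048]
wrist_force: [1.0, 0.5, 1.5]
opening: 0.999
grasp_force: 0.0
[279 209]
t 11.3 tcp [0.5444 0.2267 0.1808] open 0.996 F [0.5 0.5 0.4]
 turn [0.0312 0.1666 0.1168] (deg [ 5.6 30.  21. ] ) shift in current tool [-0.1593 -0.6096 -0.2116]  in goal tool [-0.2519 -0.5555 -0.264 ]
```

View pics/c7.png

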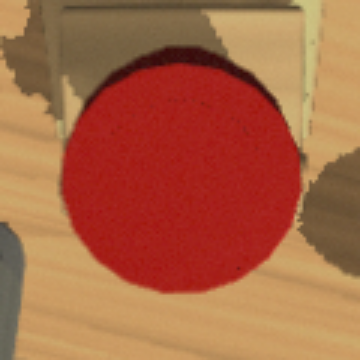

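```bash
cat >> h.py <<'E'
def rimauto(I,m,h,c0,yaw,s=110,v=30,cut=.004):
    mk=mask(I,*h,s=s,v=v);cs,_=cv2.findContours(mk,cv2.RETR_EXTERNAL,cv2.CHAIN_APPROX_NONE)
    p0=project(m,[*c0,.0975],True)[0]
    px=min((c for c in cs if cv2.contourArea(c)>150),key=lambda c:np.linalg.norm(c[:,0].mean(0)-p0))[:,0].astype(float)
    o,d=rays(m,px,True);ax=np.array([-.5*np.cos(yaw),-.5*np.sin(yaw),3**.5/2]);y=np.array([-np.sin(yaw),np.cos(yaw),0]);x=np.cross(y,ax)*-1
    x=-np.cross(ax,y)*-1 if False else np.cross(y,-ax)
    c=np.array([*c0,.0975]);P=o+d*(((c-o)@ax)/(d@ax))[:,None]-c; q=np.c_[P@x,P@y]   # x = down-lean direction in the rim plane
    q=q[(q[:,0]>cut)&(np.linalg.norm(q,axis=1)<.03)&(np.linalg.norm(q,axis=1)>.018)]
    r=least_squares(lambda k:np.linalg.norm(q-k,axis=1)-.0235,[0,0],loss="soft_l1",f_scale=.0005)
    r2=least_squares(lambda k:np.linalg.norm(q-k[:2],axis=1)-k[2],[0,0,.0235],loss="soft_l1",f_scale=.0005)
    print("rim",len(q),"off in plane mm",(r.x*1e3).round(2),"free r",(r2.x*1e3).round(2),"centre",(c+r.x[0]*x+r.x[1]*y).round(4),x.round(2))
E
python3 - <<'E'
from h import *
L=lambda n:np.load(n+".npy",allow_pickle=True).item()
w2,w3=[cv2.imread(f"pics/{n}.png") for n in("w2","w3")]
rimauto(w2,L("w2"),(172,8),(.586,.2432),.375); rimauto(w3,L("w3"),(172,8),(.586,.2432),.375)
for yw in(-.093,-.15): rimauto(w2,L("w2"),(108,125),(.6216,.0609),yw); 
rimauto(w3,L("w3"),(108,125),(.6216,.0609),-.093)
E
```

```text
rim 50 off in plane mm [-1.81 -0.39] free r [-0.73 -0.38 22.64] centre [0.5876 0.2434 0.0984] [-0.81 -0.32 -0.5 ]
rim 60 off in plane mm [-1.34 -0.2 ] free r [-0.17 -0.22 22.55] centre [0.5872 0.2434 0.0982] [-0.81 -0.32 -0.5 ]
rim 49 off in plane mm [-1.88 -0.46] free r [-0.69 -0.46 22.53] centre [0.6232 0.0603 0.0984] [-0.86  0.08 -0.5 ]
rim 49 off in plane mm [-1.97 -0.16] free r [-0.48 -0.15 22.28] centre [0.6233 0.0605 0.0985] [-0.86  0.13 -0.5 ]
rim 49 off in plane mm [-1.25  0.96] free r [-3.83  1.5  25.78] centre [0.6228 0.0618 0.0981] [-0.86  0.08 -0.5 ]
```

```bash
python3 -m handwheel '[[0.0062,0.0333,0.0234,0,0,0,1],[0.0062,0.0333,0.0234,0,0,0,1],[0.0062,0.0333,0.0234,0,0,0,1],[0.0063,0.0333,0.0233,0,0,0,1],[0.0063,0.0333,0.0233,0,0,0,1],[0,0,0,0.07,-0.12,0,1],[0,0,0,0.07,-0.12,0,1],[0,0,0,0.07,-0.12,0,1]]'
python3 -m handwheel '[[0,0,0,0.07,-0.12,0.04,1],[0,0,0,0.063,-0.117,0.06,1],[0,0,0,0,0,0.06,1],[0,0,0,0,0,0,1],[0,0,0,0,0,0,1],[0,0,0,0,0,0,1],[0,0,0,0,0,0,1],[0,0,0,0,0,0,1]]'
python3 - <<'E'
from h import *
m=ctrl.camera_model("wrist");I=ctrl.camera("wrist");cv2.imwrite("pics/w8.png",I)
m1=np.load("w1.npy",allow_pickle=True).item();I1=cv2.imread("pics/w1.png")
for v in(50,70,100,120,150):
  for c,s in blobs(mask(I,108,125,s=110,v=v),300): print(v,c,s,onto(m,c,.022,True).round(4))
lid(I,m,(108,125),(.441,.048),v=60,s=110); lid(I1,m1,(108,125),(.441,.048),v=60,s=110)
fine([.441,.048,.013],[0,0,-1],[0,1,0],5)
E
```

```text
time_s: 12.1
eef_pos: [0.4798, 0.1178, 0.1753]
eef_rot: [-0.004, -0.001, 1.0, -0.0]
wrist_force: [0.8, -1.2, 0.5]
opening: 1.001
grasp_force: 0.0
time_s: 12.9
eef_pos: [0.4411, 0.0479, 0.1307]
eef_rot: [-0.002, -0.001, 1.0, -0.0]
wrist_force: [0.9, -0.3, 0.1]
opening: 1.003
grasp_force: 0.0
50 [278.5, 197.2] [242, 160, 74, 75, 4228] [[0.4322 0.0474 0.022 ]]
70 [278.5, 197.8] [242, 162, 74, 73, 4152] [[0.4327 0.0474 0.022 ]]
100 [284.5, 195.4] [243, 162, 73, 73, 3038] [[0.4308 0.052  0.022 ]]
120 [284.7, 195.6] [243, 163, 73, 72, 3007] [[0.431  0.0521 0.022 ]]
150 [285.0, 195.8] [244, 163, 71, 72, 2866] [[0.4311 0.0524 0.022 ]]
lid [0.4327 0.0473] resid mm [0.43 1.12] 114
lid [0.4331 0.0495] resid mm [0.89 2.66] 75
t 13.2 tcp [0.4407 0.0477 0.1304] [0.0001 0.0001 0.0001] open 1.001 turn [-0.0002 -0.0013  0.0002] shift [-0.0025  0.0014  0.3915]
```

```bash
python3 -m handwheel '[[0,-0.0013,0,0.024,0,0.1,1],[0,0,0,0,0,0.12,1],[0,0,0,0,0,0.11,1],[0,0,0,0,0,0.06,1],[0,0,0,0,0,0,1],[0,0,0,0,0,0,1],[0,0,0,0,0,0,0],[0,0,0,0,0,0,0]]'
python3 - <<'E'
from h import *
m=ctrl.camera_model("wrist");I=ctrl.camera("wrist")
for v in(70,120):
  for c,s in blobs(mask(I,108,125,s=110,v=v),300): print(v,c,s)
E
python3 -m handwheel '[[0,0,0,0,0,0,0],[0,0,0,0,0,0,0],[0,0,0,0,0,0,0],[0,0,0,0,0,0,0],[0,0,0,0,0,0,0],[0,0,0,0,0,0,0],[0,0,0,0,0,0,0],[0,0,0,0,0,0,0]]'
python3 - <<'E'
from h import *
fine([.4335,.0476,.013],[0,0,-1],[0,1,0],5)
I=ctrl.camera("wrist");cv2.imwrite("pics/w9.png",I)
for J,h in((I,(108,125)),(cv2.imread("pics/w5.png"),(172,8))):
  for v in(20,40,70,120):
    for c,s in blobs(mask(J,*h,s=110,v=v),300): 
      if 200<c[0]<360:print(v,c,s)
E
```

```text
time_s: 14.0
eef_pos: [0.4343, 0.0472, 0.0145]
eef_rot: [0.001, 0.0, 1.0, -0.001]
wrist_force: [-0.3, 0.3, 0.6]
opening: 0.69
grasp_force: 0.0
70 [279.9, 272.5] [214, 206, 131, 127, 11868]
120 [287.6, 235.3] [231, 219, 108, 39, 2066]
120 [287.0, 319.4] [235, 303, 99, 30, 1449]
time_s: 14.85
eef_pos: [0.4343, 0.0472, 0.0151]
eef_rot: [0.001, 0.0, 1.0, -0.001]
wrist_force: [-3.5, -0.4, 12.6]
opening: 0.657
grasp_force: 61.0
t 15.1 tcp [0.4343 0.0472 0.0151] [0. 0. 0.] open 0.657 turn [-0.0003  0.0006 -0.0001] shift [0.0028 0.0014 0.007 ]
20 [278.8, 269.7] [214, 205, 131, 127, 12288]
40 [278.8, 269.7] [214, 205, 130, 127, 12278]
70 [279.5, 271.7] [215, 206, 129, 126, 11792]
120 [287.2, 235.0] [232, 218, 106, 39, 2094]
120 [286.7, 318.5] [234, 302, 100, 30, 1469]
20 [278.6, 268.0] [214, 203, 130, 128, 12976]
40 [278.6, 268.0] [214, 203, 130, 128, 12961]
70 [279.0, 269.0] [215, 203, 128, 128, 12668]
120 [287.4, 234.3] [230, 217, 110, 39, 2291]
120 [287.1, 317.9] [234, 301, 99, 30, 1413]
```

Run:
```python
from h import *
P,z,y=place((.6217,.0609),-.093,.045,(.0003,0),.015); print(P); fine(P,z,y,1)
```

```text
[0.60104943 0.06282606 0.13402307]
t 15.2 tcp [0.4343 0.0472 0.0151] [0. 0. 0.] open 0.656 turn [ 0.0074 -0.1659  0.0289] shift [-0.5565  0.0518 -0.3954]
```

```bash
python3 -m handwheel '[[0,0,0,0,0,-0.1,0],[0,0,0,0,0,-0.16,0],[0,0,0,0,0,-0.16,0],[0.0018,-0.0415,0.0072,0,0,0,0],[0.0018,-0.0415,0.0072,0,0,0,0],[0.0019,-0.0415,0.0072,0,0,0,0],[0.0019,-0.0415,0.0073,0,0,0,0],[0,0,0,0,0,0,0]]'
python3 - <<'E'
from h import *
P,z,y=place((.6217,.0609),-.093,.045,(.0003,0),.015); todo(P,z,y)
E
```

```text
time_s: 16.0
eef_pos: [0.429, 0.0485, 0.1366]
eef_rot: [0.256, 0.045, 0.966, -0.011]
wrist_force: [-1.2, -0.1, 0.1]
opening: 0.655
grasp_force: 64.4
t 16.0 tcp [0.429  0.0485 0.1366] open 0.655 F [-1.2 -0.1  0.1]
 turn [ 0.0003 -0.0016 -0.    ] (deg [ 0.1 -0.3 -0. ] ) shift in current tool [-0.4879  0.1005  0.2884]  in goal tool [-0.4864  0.1008  0.2908]
```

```bash
python3 -m handwheel '[[0,0,0,-0.097,0.02,0.057,0],[0,0,0,-0.097,0.02,0.057,0],[0,0,0,-0.097,0.02,0.057,0],[0,0,0,-0.097,0.02,0.057,0],[0,0,0,-0.096,0.02,0.057,0],[0,0,0,0,0,0,0],[0,0,0,0,0,0,0],[0,0,0,0,0,0,0]]'
python3 - <<'E'
from h import *
P,z,y=place((.6217,.0609),-.093,.045,(.0003,0),.015); fine(P,z,y,6)
I=ctrl.camera("wrist");cv2.imwrite("pics/w10.png",I)
# symmetry check: tub body columns below lid in w10 (blue) and w6 (red), per row
for J,h in((I,(108,125)),(cv2.imread("pics/w6.png"),(172,8))):
    mk=mask(J,*h,s=100,v=25)
    for v in(184,188,192,196,200,204,230):
        u=np.where(mk[v,180:380])[0]
        if len(u):print(v,u.min()+180,u.max()+180,(u.min()+u.max())/2+180)
E
```

```text
time_s: 16.8
eef_pos: [0.6033, 0.0617, 0.1371]
eef_rot: [0.256, 0.045, 0.965, -0.012]
wrist_force: [-0.3, -0.3, -0.3]
opening: 0.651
grasp_force: 64.4
t 17.1 tcp [0.6032 0.0616 0.1374] [0.0001 0.     0.0002] open 0.652 turn [ 0.0001 -0.001   0.    ] shift [0.0121 0.0033 0.0062]
184 256 302 279.0
188 254 304 279.0
192 252 306 279.0
196 250 308 279.0
200 248 310 279.0
204 247 311 279.0
230 231 327 279.0
184 261 298 279.5
188 257 302 279.5
192 254 305 279.5
196 253 307 280.0
200 250 309 279.5
204 249 310 279.5
230 228 329 278.5
```

```bash
python3 -m handwheel '[[0,-0.001,0,0.012,0.0015,0.006,0],[0,0,0,0,0,0,0],[0,0,0,0,0,0,0],[0,0,0,0,0,0,0],[0,0,0,0,0,0,0],[0,0,0,0,0,0,0],[0,0,0,0,0,0,0],[0,0,0,0,0,0,0]]'
python3 - <<'E'
from h import *
P,z,y=place((.6217,.0609),-.093,.045,(.0003,0),.015); fine(P,z,y,6)
I=ctrl.camera("wrist");cv2.imwrite("pics/w11.png",I)
for J,h in((I,(108,125)),(cv2.imread("pics/w6.png"),(172,8))):
    mk=mask(J,*h,s=100,v=25)
    v=np.where(mk[100:400,270:290].sum(1)>255*10)[0]+100; print("rows",v.min(),v.max())
    for v in(184,188,192,196,200,204,230):
        u=np.where(mk[v,180:380])[0]
        if len(u):print(v,u.min()+180,u.max()+180,end="; ")
E
```

```text
time_s: 17.95
eef_pos: [0.6015, 0.0623, 0.134]
eef_rot: [0.259, 0.045, 0.965, -0.012]
wrist_force: [-0.0, 0.3, -0.6]
opening: 0.651
grasp_force: 64.4
t 18.25 tcp [0.6015 0.0623 0.134 ] [0. 0. 0.] open 0.653 turn [ 0.0001  0.0003 -0.    ] shift [ 0.0015  0.0015 -0.0009]
rows 179 331
184 261 297; 188 256 301; 192 253 304; 196 251 306; 200 249 307; 204 248 309; 230 230 327; rows 178 330
184 261 298; 188 257 302; 192 254 305; 196 253 307; 200 250 309; 204 249 310; 230 228 329;
```

```bash
python3 -m handwheel '[[0,0,0,0.001,0.0005,0.03,0],[0,0,0,0,0,0.03,0],[0,0,0,0,0,0.024,0],[0,0,0,0,0,0.007,0],[0,0,0,0,0,0.007,0],[0,0,0,0,0,0.007,0],[0,0,0,0,0,0.007,0],[0,0,0,0,0,0,0]]'
python3 -m handwheel '[[0,0,0,0,0,0.007,0],[0,0,0,0,0,0.007,0],[0,0,0,0,0,0.007,0],[0,0,0,0,0,0.006,0],[0,0,0,0,0,0.004,0],[0,0,0,0,0,0.002,0],[0,0,0,0,0,0,0],[0,0,0,0,0,0,0]]'
python3 - <<'E'
from h import *
P,z,y=place((.6217,.0609),-.093,0,(.0003,0),.015); fine(P,z,y,4); p,r,o=pose();print(r.inv().apply(o["wrist_force"]),o["torque"])
E
```

```text
time_s: 19.1
eef_pos: [0.6181, 0.0609, 0.1047]
eef_rot: [0.259, 0.045, 0.965, -0.012]
wrist_force: [-0.7, 0.3, -0.2]
opening: 0.653
grasp_force: 64.4
time_s: 19.9
eef_pos: [0.6229, 0.0605, 0.0962]
eef_rot: [0.259, 0.045, 0.965, -0.012]
wrist_force: [0.3, 0.2, -0.2]
opening: 0.653
grasp_force: 64.4
t 20.1 tcp [0.623  0.0605 0.0963] [0. 0. 0.] open 0.649 turn [ 0.0001  0.0003 -0.    ] shift [0.0007 0.0009 0.0042]
[-0.04683437  0.46723416  0.67394135] [0.01611585 0.23776513 0.01933098]
```

```bash
python3 -m handwheel '[[0,0,0,0,0,0.003,0],[0,0,0,0,0,0.003,0],[0,0,0,0,0,0.003,0],[0,0,0,0,0,0,0],[0,0,0,0,0,0,0],[0,0,0,0,0,0,0],[0,0,0,0,0,0,0],[0,0,0,0,0,0,0]]'
python3 - <<'E'
from h import *
P,z,y=place((.6217,.0609),-.093,0,(.0003,0),.015); fine(P,z,y,4); p,r,o=pose();print(r.inv().apply(o["wrist_force"]),o["torque"])
E
```

```text
time_s: 20.9
eef_pos: [0.6237, 0.0605, 0.0954]
eef_rot: [0.259, 0.045, 0.965, -0.012]
wrist_force: [-22.4, -1.3, 24.5]
opening: 0.652
grasp_force: 67.6
t 21.1 tcp [0.6237 0.0605 0.0954] [0. 0. 0.] open 0.652 turn [0.0001 0.0002 0.0002] shift [0.0013 0.0008 0.0004]
[  6.8956007   -2.97784267 -31.89697603] [-0.44766873  1.37391664 -0.39430236]
```

```bash
python3 -m handwheel '[[0,0,0,0,0,-0.005,0],[0,0,0,0,0,0,1],[0,0,0,0,0,0,1],[0,0,0,0,0,0,1],[0,0,0,0,0,-0.05,1],[0,0,0,0,0,-0.12,1],[0,0,0,0,0,-0.12,1],[0,0,0,0,0,-0.03,1]]'
python3 - <<'E'
from h import *
m=ctrl.camera_model("wrist");I=ctrl.camera("wrist");cv2.imwrite("pics/w12.png",I)
for J,h in((I,(108,125)),(cv2.imread("pics/w7.png"),(172,8))):
  for v in(25,70,120):
    for c,s in blobs(mask(J,*h,s=100,v=v),300):
      if 200<c[0]<360:print(v,c,s)
for yw,c in((-.093,(.6217,.0609)),): 
  ax=np.array([-.5*np.cos(yw),-.5*np.sin(yw),3**.5/2]);print(project(m,np.array([*c,.0975])+.004*ax,True))
todo([.44,-.17,.26],[0,0,-1],[0,1,0])
E
```

```text
time_s: 21.9
eef_pos: [0.5764, 0.065, 0.1816]
eef_rot: [0.261, 0.045, 0.964, -0.012]
wrist_force: [0.2, 0.9, 0.2]
opening: 1.003
grasp_force: 0.0
25 [278.5, 205.5] [239, 165, 80, 81, 4931]
70 [278.5, 206.6] [239, 169, 80, 77, 4779]
120 [278.5, 206.9] [239, 169, 80, 77, 4738]
25 [279.0, 206.2] [239, 165, 81, 82, 5059]
70 [279.0, 207.8] [239, 170, 81, 77, 4838]
120 [279.0, 208.1] [239, 170, 81, 77, 4788]
[[279.08095439 210.67179621]]
t 21.95 tcp [0.5765 0.0651 0.1815] open 1.003 F [1.1 0.5 0.2]
 turn [-0.0077  0.1684 -0.0288] (deg [-1.4 30.3 -5.2] ) shift in current tool [ 0.1963 -0.8221 -0.4182]  in goal tool [ 0.4549 -0.7835 -0.2616]
```

```bash
python3 -m handwheel '[[-0.0019,0.0421,-0.0072,0,0,0,1],[-0.0019,0.0421,-0.0072,0,0,0,1],[-0.0019,0.0421,-0.0072,0,0,0,1],[-0.002,0.0421,-0.0072,0,0,0,1],[0,0,0,0.06,-0.14,-0.04,1],[0,0,0,0.06,-0.14,-0.04,1],[0,0,0,0.06,-0.14,-0.04,1],[0,0,0,0.06,-0.14,0,1]]'
python3 - <<'E'
from h import *
t=ctrl.camera_model("top")
q=(np.array([(605,189),(757,191),(609,25),(752,27)])+.5)/3.2-.5+[150,145]
for z in(.08,.084):
    P=onto(t,q,z)[:,:2];print(P.round(4).tolist(),np.linalg.norm(P[0]-P[1]).round(4),np.linalg.norm(P[0]-P[2]).round(4))
I=cv2.imread("pics/top0.png")
# flap stripe slope
mk=mask(I,3,22,s=110,v=30)[195:215,335:392]; ys,xs=np.where(mk>0)
for u in range(336,392,6):
    col=I[196:214,u]; print(u,cv2.cvtColor(col[:,None],cv2.COLOR_BGR2HSV)[:,0].tolist())
todo([.44,-.17,.26],[0,0,-1],[0,1,0])
E
```

```text
time_s: 22.75
eef_pos: [0.5041, -0.105, 0.2144]
eef_rot: [-0.002, -0.0, 1.0, 0.0]
wrist_force: [1.5, -1.4, 0.0]
opening: 1.0
grasp_force: 0.0
[[0.5727, -0.1737], [0.5712, -0.3044], [0.7206, -0.1807], [0.719, -0.3064]] 0.1308 0.148
[[0.5718, -0.1731], [0.5703, -0.3035], [0.7192, -0.1801], [0.7176, -0.3055]] 0.1304 0.1476
336 [[17, 107, 134], [17, 105, 134], [17, 105, 133], [17, 105, 134], [18, 103, 134], [18, 100, 135], [18, 100, 135], [18, 105, 136], [17, 103, 136], [18, 100, 135], [17, 103, 136], [17, 107, 136], [17, 108, 135], [16, 107, 136], [17, 107, 138], [17, 104, 142], [17, 102, 143], [18, 103, 144]]
342 [[18, 53, 110], [17, 53, 111], [18, 56, 109], [17, 53, 110], [17, 54, 109], [16, 55, 112], [19, 54, 114], [18, 61, 108], [17, 72, 88], [15, 105, 73], [15, 135, 66], [14, 140, 69], [15, 118, 80], [16, 100, 94], [17, 88, 116], [17, 95, 134], [18, 99, 142], [18, 102, 143]]
348 [[16, 58, 109], [16, 56, 109], [14, 58, 109], [16, 56, 109], [16, 52, 108], [17, 37, 111], [15, 22, 114], [12, 26, 100], [11, 67, 80], [11, 137, 69], [11, 146, 70], [12, 145, 74], [13, 123, 79], [15, 109, 8
[... 1500 characters left out ...]
], [17, 47, 104], [16, 46, 105], [18, 41, 106], [16, 43, 100], [17, 57, 85], [18, 91, 70], [16, 106, 72], [17, 114, 78], [16, 115, 84], [16, 114, 94], [17, 105, 107], [18, 104, 128], [19, 98, 141], [19, 97, 144]]
390 [[15, 117, 89], [15, 120, 89], [15, 117, 89], [15, 117, 89], [16, 120, 89], [15, 122, 90], [14, 116, 92], [16, 118, 91], [15, 118, 91], [15, 115, 91], [16, 118, 91], [15, 119, 92], [16, 116, 92], [16, 114, 94], [17, 109, 108], [18, 103, 129], [19, 99, 141], [19, 100, 143]]
t 22.75 tcp [ 0.5041 -0.105   0.2144] open 1.0 F [ 1.5 -1.4  0. ]
 turn [ 0.     -0.0013  0.    ] (deg [ 0.  -0.2  0. ] ) shift in current tool [ 0.2144 -0.2165 -0.1511]  in goal tool [ 0.2138 -0.2166 -0.152 ]
```

```bash
python3 -m handwheel '[[0,-0.0013,0,0.05,-0.073,0.1,1],[0,0,0,0.05,-0.073,0.1,1],[0,0,0,0.05,-0.073,0.1,1],[0,0,0,0,0,0.04,1],[0,0,0,0,0,0,1],[0,0,0,0,0,0,1],[0,0,0,0,0,0,1],[0,0,0,0,0,0,1]]'
python3 - <<'E'
from h import *
m=ctrl.camera_model("wrist");I=ctrl.camera("wrist");cv2.imwrite("pics/w13.png",I)
for v in(50,90):
  for c,s in blobs(mask(I,22,35,s=130,v=v),300): print(v,c,s,onto(m,c,.022,True).round(4))
fine([.4585,-.1715,.013],[0,0,-1],[0,1,0],4)
E
```

```text
time_s: 23.55
eef_pos: [0.4598, -0.1686, 0.1138]
eef_rot: [0.001, -0.001, 1.0, -0.0]
wrist_force: [-0.2, 0.7, -0.4]
opening: 1.0
grasp_force: 0.0
50 [272.7, 209.0] [233, 169, 80, 80, 4954] [[ 0.4559 -0.1732  0.022 ]]
90 [272.8, 210.1] [233, 172, 80, 77, 4803] [[ 0.4567 -0.1731  0.022 ]]
t 23.8 tcp [ 0.4593 -0.1686  0.1134] [0.0002 0.     0.0002] open 1.006 turn [-0.0001  0.0002  0.0002] shift [ 0.003  -0.0095  0.3347]
```

```bash
python3 -m handwheel '[[0,0,0,0.008,-0.0145,0.1,1],[0,0,0,0,0,0.12,1],[0,0,0,0,0,0.08,1],[0,0,0,0,0,0.03,1],[0,0,0,0,0,0,1],[0,0,0,0,0,0,0],[0,0,0,0,0,0,0],[0,0,0,0,0,0,0]]'
python3 -m handwheel '[[0,0,0,0,0,0,0],[0,0,0,0,0,0,0],[0,0,0,0,0,0,0],[0,0,0,0,0,-0.05,0],[0,0,0,0,0,-0.03,0],[0,0,0,-0.09,-0.108,0,0],[0,0,0,-0.09,-0.108,0,0],[0,0,0,0,0,0,0]]'
python3 - <<'E'
from h import *
fine([.512,-.238,.015],[0,0,-1],[0,1,0],4)
E
```

```text
time_s: 24.6
eef_pos: [0.4574, -0.1739, 0.0157]
eef_rot: [0.001, 0.0, 1.0, -0.001]
wrist_force: [-1.3, 1.2, 7.5]
opening: 0.649
grasp_force: 62.3
time_s: 25.4
eef_pos: [0.5144, -0.243, 0.04]
eef_rot: [0.003, 0.001, 1.0, -0.003]
wrist_force: [0.9, -0.6, 0.4]
opening: 0.649
grasp_force: 63.5
t 25.6 tcp [ 0.5117 -0.2399  0.0387] [0.0018 0.002  0.0009] open 0.649 turn [-0.0005  0.0006 -0.0004] shift [-0.0007  0.0066  0.079 ]
```

```bash
python3 -m handwheel '[[0,0,0,0,0.006,0.05,0],[0,0,0,0,0,0.029,0],[0,0,0,0,0,0,0],[0,0,0,0,0,0,1],[0,0,0,0,0,0,1],[0,0,0,0,0,0,1],[0,0,0,0,0,-0.1,1],[0,0,0,0,0,-0.16,1]]'
python3 -m handwheel '[[0,0,0,0.16,0,0,1],[0,0,0,0.16,0,0,1],[0,-0.0417,0,0.1,0,0,0.4],[0,-0.0417,0,0,0,0,0.4],[0,-0.0417,0,0,0,0,0.4],[0,-0.0417,0,0,0,0,0.4],[0,-0.0416,0,0,0,0,0.4],[0,-0.0416,0,0,0,0,0.4]]'
python3 - <<'E'
from h import *
m=ctrl.camera_model("wrist");I=ctrl.camera("wrist");cv2.imwrite("pics/w14.png",I)
for v in(50,90):
  for c,s in blobs(mask(I,22,35,s=130,v=v),150): print(v,c,s,onto(m,c,.022,True).round(4))
for c,s in blobs(mask(I,3,14,s=150,v=50),150): print("orange",c,s,onto(m,c,.047,True).round(4), onto(m,[(s[0],c[1]),(s[0]+s[2],c[1])],.047,True).round(4))
w=-.015; e=np.pi/4; ax=[np.cos(w)*np.cos(e),np.sin(w)*np.cos(e),-np.sin(e)]
fine(np.array([.40,-.2365,.06]),ax,[-np.sin(w),np.cos(w),0],4)
E
```

```text
time_s: 26.4
eef_pos: [0.5075, -0.2343, 0.0891]
eef_rot: [-0.004, 0.0, 1.0, 0.003]
wrist_force: [0.7, -1.2, -0.4]
opening: 0.998
grasp_force: 0.0
time_s: 27.2
eef_pos: [0.4226, -0.2021, 0.1523]
eef_rot: [0.331, 0.033, 0.943, -0.006]
wrist_force: [0.5, -1.4, 0.6]
opening: 0.398
grasp_force: 0.0
50 [248.2, 171.4] [217, 143, 63, 57, 2972] [[ 0.4968 -0.2328  0.022 ]]
90 [248.3, 171.4] [217, 143, 63, 57, 2957] [[ 0.4968 -0.2327  0.022 ]]
orange [265.9, 22.1] [217, 0, 97, 53, 4071] [[ 0.3526 -0.2033  0.047 ]] [[ 0.3496 -0.2286  0.047 ]
 [ 0.354  -0.1784  0.047 ]]
orange [453.9, 85.7] [429, 41, 49, 90, 2681] [[ 0.3934 -0.0872  0.047 ]] [[ 0.3947 -0.1052  0.047 ]
 [ 0.3918 -0.0687  0.047 ]]
orange [51.2, 137.3] [30, 112, 37, 51, 935] [[ 0.4105 -0.3769  0.047 ]] [[ 0.4059 -0.3989  0.047 ]
 [ 0.4136 -0.3616  0.047 ]]
orange [461.9, 184.1] [437, 165, 50, 37, 1222] [[ 0.4957 -0.0425  0.047 ]] [[ 0.4946 -0.0688  0.047 ]
 [ 0.4969 -0.0134  0.047 ]]
orange [249.7, 238.3] [194, 212, 106, 56, 4820] [[ 0.5697 -0.2406  0.047 ]] [[ 0.5661 -0.2987  0.047 ]
 [ 0.574  -0.1898  0.047 ]]
orange [126.6, 249.0
[... 298 characters left out ...]
047 ]] [[ 0.857  -0.6246  0.047 ]
 [ 0.8374 -0.5387  0.047 ]]
orange [275.6, 335.5] [230, 316, 99, 34, 1956] [[ 1.0085 -0.2474  0.047 ]] [[ 1.0067 -0.3503  0.047 ]
 [ 1.0328 -0.1268  0.047 ]]
orange [56.4, 340.3] [47, 332, 26, 22, 252] [[ 1.376  -1.1699  0.047 ]] [[ 1.4338 -1.2791  0.047 ]
 [ 1.2963 -1.0145  0.047 ]]
orange [163.1, 372.4] [128, 346, 55, 55, 569] [[ 2.0182 -0.9398  0.047 ]] [[ 2.3367 -1.338   0.047 ]
 [ 1.9147 -0.7852  0.047 ]]
orange [394.0, 372.0] [375, 346, 56, 55, 583] [[2.2284 0.3518 0.047 ]] [[2.0698 0.2019 0.047 ]
 [2.7786 0.8054 0.047 ]]
t 27.45 tcp [ 0.423  -0.2013  0.1532] [0.0006 0.0009 0.0011] open 0.4 turn [-0.0085 -0.035  -0.0128] shift [ 0.2475 -0.1239  0.1986]
```

```bash
cat >> h.py <<'E'
def push(P,w=-.05,n=3):
    e=np.pi/4; fine(np.array(P),[np.cos(w)*np.cos(e),np.sin(w)*np.cos(e),-np.sin(e)],[-np.sin(w),np.cos(w),0],n); print(" F",pose()[2]["wrist_force"].round(1))
E
python3 - <<'E'
from h import *
push([.44,-.23,.06])
E
```

```text
t 27.6 tcp [ 0.4225 -0.2023  0.1515] [0.     0.0001 0.0001] open 0.403 turn [-0.0007 -0.0365 -0.0045] shift [ 0.1389 -0.0909  0.2782]
 F [ 0.3 -0.8  0. ]
```

```bash
python3 -m handwheel '[[-0.0007,-0.0365,-0.0045,0,0,0,0.4],[0,0,0,0.01,-0.022,0.07,0.4],[0,0,0,0.03,-0.022,0.06,0.4],[0,0,0,0.03,-0.022,0.06,0.4],[0,0,0,0.03,-0.022,0.05,0.4],[0,0,0,0,0,0,0.4],[0,0,0,0,0,0,0.4],[0,0,0,0,0,0,0.4]]'
python3 - <<'E'
from h import *
push([.445,-.2302,.016])
m=ctrl.camera_model("wrist");I=ctrl.camera("wrist")
for c,s in blobs(mask(I,22,35,s=130,v=50),150): print(c,s,onto(m,c,.022,True).round(4))
E
```

```text
time_s: 28.4
eef_pos: [0.467, -0.1985, 0.1351]
eef_rot: [0.343, 0.049, 0.938, -0.014]
wrist_force: [-0.4, 0.6, 0.3]
opening: 0.398
grasp_force: 0.0
t 28.55 tcp [ 0.4671 -0.1986  0.1353] [0.     0.0001 0.0001] open 0.4 turn [-0.0092 -0.0269 -0.0135] shift [ 0.3037 -0.115   0.263 ]
 F [-0.4 -1.  -0.5]
[237.6, 147.1] [200, 113, 74, 68, 4140] [[ 0.4979 -0.2319  0.022 ]]
```

Run:
```python
from h import *
print(pose()[2]["q"].round(3))
```

```text
[-0.962 -0.134  2.348  0.937  0.658 -3.117]
```

```bash
for k in 1; do python3 -m handwheel '[[0,0,0.047,0,0,0,0.4],[0,0,0.047,0,0,0,0.4],[0,0,0.047,0,0,0,0.4],[0,0,0.047,0,0,0,0.4],[0,0,0.047,0,0,0,0.4],[0,0,0.047,0,0,0,0.4],[0,0,0.047,0,0,0,0.4],[0,0,0.047,0,0,0,0.4]]'; python3 -m handwheel '[[0,0,0.047,0,0,0,0.4],[0,0,0.047,0,0,0,0.4],[0,0,0.047,0,0,0,0.4],[0,0,0.047,0,0,0,0.4],[0,0,0.047,0,0,0,0.4],[0,0,0.047,0,0,0,0.4],[0,0,0.047,0,0,0,0.4],[0,0,0.047,0,0,0,0.4]]' ; python3 -m handwheel '[[0,0,0.047,0,0,0,0.4],[0,0,0.047,0,0,0,0.4],[0,0,0.047,0,0,0,0.4],[0,0,0.047,0,0,0,0.4],[0,0,0.047,0,0,0,0.4],[0,0,0,0,0,0,0.4],[0,0,0,0,0,0,0.4],[0,0,0,0,0,0,0.4]]'; done
python3 - <<'E'
from h import *
push([.43,-.23,.1]);print(pose()[2]["q"].round(3))
m=ctrl.camera_model("wrist");I=ctrl.camera("wrist")
for c,s in blobs(mask(I,22,35,s=130,v=50),150): print(c,s,onto(m,c,.022,True).round(4))
E
```

```text
time_s: 29.4
eef_pos: [0.4672, -0.1987, 0.1355]
eef_rot: [0.292, 0.565, 0.75, 0.18]
wrist_force: [-0.5, 0.4, 0.2]
opening: 0.399
grasp_force: 0.0
time_s: 30.2
eef_pos: [0.4672, -0.1987, 0.1355]
eef_rot: [0.142, 0.887, 0.309, 0.312]
wrist_force: [0.2, 0.1, -0.2]
opening: 0.399
grasp_force: 0.0
time_s: 31.0
eef_pos: [0.4672, -0.1986, 0.1353]
eef_rot: [0.021, 0.939, -0.028, 0.343]
wrist_force: [0.1, 0.5, -0.2]
opening: 0.401
grasp_force: 0.0
t 31.15 tcp [ 0.4672 -0.1986  0.1353] [0. 0. 0.] open 0.401 turn [0.0087 0.0271 0.0003] shift [-0.1665  0.1103  0.0165]
 F [-0.9  0.3 -0.4]
[-0.961 -0.133  2.347  0.937  0.658 -0.018]
[310.6, 248.2] [281, 219, 69, 70, 2793] [[ 0.512  -0.2307  0.022 ]]
```

```bash
python3 -m handwheel '[[0.0087,0.0271,0,0,0,0,0.4],[0,0,0,-0.055,0.037,0.005,0.4],[0,0,0,-0.055,0.037,0.005,0.4],[0,0,0,-0.055,0.037,0.005,0.4],[0,0,0,0,0,0,0.4],[0,0,0,0,0,0,0.4],[0,0,0,0,0,0,0.4],[0,0,0,0,0,0,0.4]]'
python3 - <<'E'
from h import *
push([.45,-.2298,.017]);print(pose()[2]["q"].round(3))
E
```

```text
time_s: 32.0
eef_pos: [0.4343, -0.2299, 0.0976]
eef_rot: [0.009, 0.923, -0.023, 0.383]
wrist_force: [0.6, 0.5, 0.5]
opening: 0.397
grasp_force: 0.0
t 32.15 tcp [ 0.4342 -0.2298  0.0975] [0. 0. 0.] open 0.401 turn [-0.0001 -0.0002  0.    ] shift [-0.1528 -0.0027  0.2269]
 F [0.1 0.1 0.6]
[-1.184e+00 -2.000e-03  2.400e+00  1.188e+00  7.630e-01 -4.780e-01]
```

```bash
python3 -m handwheel '[[0,0,0,-0.045,-0.001,0.066,0.4],[0,0,0,-0.045,-0.001,0.066,0.4],[0,0,0,-0.04,-0.001,0.06,0.4],[0,0,0,-0.02,0,0.03,0.4],[0,0,0,0,0,0,0.4],[0,0,0,0,0,0,0.4],[0,0,0,0,0,0,0.4],[0,0,0,0,0,0,0.4]]'
python3 - <<'E'
from h import *
push([.578,-.2362,.017]);print(pose()[2]["q"].round(3))
m=ctrl.camera_model("wrist");I=ctrl.camera("wrist");cv2.imwrite("pics/w15.png",I)
for c,s in blobs(mask(I,22,35,s=130,v=50),150): print(c,s,onto(m,c,.022,True).round(4))
E
```

```text
time_s: 32.95
eef_pos: [0.4493, -0.2305, 0.0189]
eef_rot: [0.01, 0.923, -0.023, 0.383]
wrist_force: [-0.0, 0.5, -0.1]
opening: 0.399
grasp_force: 0.0
t 33.1 tcp [ 0.4493 -0.2304  0.0189] [0.     0.     0.0001] open 0.401 turn [ 0.0003 -0.0003 -0.0002] shift [ 0.2991 -0.0027  0.3084]
 F [ 0.4 -0.1 -0. ]
[-1.136  0.306  2.35   1.511  0.678 -0.853]
[281.5, 173.4] [229, 123, 106, 104, 8755] [[ 0.5016 -0.2347  0.022 ]]
```

```bash
python3 -m handwheel '[[0,0,0,0.02,0,0.027,0.4],[0,0,0,0.023,0,0.023,0.4],[0,0,0,0.023,0,0.023,0.4],[0,0,0,0.023,0,0.023,0.4],[0,0,0,0.023,0,0.023,0.4],[0,0,0,0.023,0,0.023,0.4],[0,0,0,0.023,0,0.023,0.4],[0,0,0,0.023,0,0.023,0.4]]'
python3 - <<'E'
from h import *
push([.578,-.2362,.017],n=2)
m=ctrl.camera_model("wrist");I=ctrl.camera("wrist");cv2.imwrite("pics/w16.png",I)
for c,s in blobs(mask(I,20,35,s=110,v=40),150): print(c,s,onto(m,c,.022,True).round(4))
E
```

```text
time_s: 33.95
eef_pos: [0.5281, -0.2338, 0.0165]
eef_rot: [0.009, 0.924, -0.024, 0.383]
wrist_force: [-0.4, 0.7, -0.2]
opening: 0.397
grasp_force: 0.2
t 34.05 tcp [ 0.5286 -0.2341  0.0168] [0.0006 0.0002 0.0003] open 0.396 turn [-0.0001 -0.0002 -0.0004] shift [ 0.1168 -0.0012  0.1161]
 F [-0.  -0.4  0. ]
[456.4, 41.6] [425, 36, 64, 12, 208] [[ 0.7254 -0.4074  0.022 ]]
[75.2, 59.1] [0, 39, 151, 44, 1162] [[ 0.7203 -0.062   0.022 ]]
[461.5, 63.6] [441, 59, 39, 13, 172] [[ 0.6887 -0.3944  0.022 ]]
[467.0, 123.5] [451, 120, 33, 10, 158] [[ 0.6175 -0.3646  0.022 ]]
[53.1, 132.7] [20, 127, 68, 13, 185] [[ 0.6274 -0.0815  0.022 ]]
[472.9, 144.2] [439, 142, 75, 5, 205] [[ 0.5994 -0.3611  0.022 ]]
[278.4, 208.3] [220, 152, 117, 116, 10450] [[ 0.5595 -0.2357  0.022 ]]
[404.4, 211.0] [355, 207, 102, 9, 295] [[ 0.5547 -0.2988  0.022 ]]
[406.4, 221.1] [347, 215, 132, 13, 696] [[ 0.549  -0.2985  0.022 ]]
[427.4, 262.0] [352, 250, 174, 23, 835] [[ 0.5268 -0.3047  0.022 ]]
[292.5, 273.4] [271, 268, 43, 10, 248] [[ 0.5267 -0.2403  0.022 ]]
[107.3, 281.1] [5, 276, 198, 12, 1266] [[ 0.5241 -0.1529  0.022 ]]
[508.1, 292.5] [459, 279, 99, 27, 370] [[ 0.5049 -0.3491  0.022 ]]
[299.7, 302.0] [280, 295, 38, 15, 381] [[ 0.5137 -0.2425  0.022 ]]
[546.0, 405.8] [530, 390, 30, 30, 371] [[ 0.4403 -0.363   0.022 ]]
```

```bash
python3 -m handwheel '[[0,0,0,0.0215,0,0.0215,0.4],[0,0,0,0.0215,0,0.0215,0.4],[0,0,0,0.0215,0,0.0215,0.4],[0,0,0,0.0215,0,0.0215,0.4],[0,0,0,0.0215,0,0.0215,0.4],[0,0,0,0.0215,0,0.0215,0.4],[0,0,0,0,0,0,0.2],[0,0,0,0,0,0,0]]'
python3 - <<'E'
from h import *
push([.588,-.2362,.017],n=2)
m=ctrl.camera_model("wrist");I=ctrl.camera("wrist");cv2.imwrite("pics/w17.png",I)
for c,s in blobs(mask(I,20,35,s=110,v=40),2000): print(c,s,onto(m,c,.022,True).round(4))
E
```

```text
time_s: 34.9
eef_pos: [0.582, -0.2365, 0.0165]
eef_rot: [0.009, 0.924, -0.024, 0.383]
wrist_force: [0.2, -1.0, -0.1]
opening: 0.073
grasp_force: 0.1
t 35.0 tcp [ 0.5819 -0.2365  0.0164] [0.0001 0.     0.    ] open -0.004 turn [-0.0001  0.0001 -0.0004] shift [ 0.0157 -0.002   0.0131]
 F [-0.1 -0.1 -0.1]
[275.9, 182.4] [221, 144, 113, 72, 6274] [[ 0.6271 -0.2377  0.022 ]]
```

```bash
python3 -m handwheel '[[0,0,0,0.01,0,0.01,0],[0,0,0,0,0,0,0],[0,0,0,-0.03,0,-0.03,0],[0,0,0,-0.07,0,-0.07,0],[0,0,0,-0.08,0,-0.08,0],[0,0,0,-0.04,0,-0.04,0],[0,0,0,0.07,0,-0.07,0],[0,0,0,0.1,0,-0.1,0]]'
python3 - <<'E'
from h import *
for k in range(3): I=ctrl.camera("wrist")
push([.5,-.23,.1],n=1); m=ctrl.camera_model("wrist");I=ctrl.camera("wrist");cv2.imwrite("pics/w18.png",I)
T=ctrl.camera("top");cv2.imwrite("pics/top1.png",T);t=ctrl.camera_model("top")
print("top yellow",[(c,s,onto(t,c,.022).round(4)) for c,s in blobs(mask(T,20,36,s=70,v=50),40) if 320<c[0]<400 and 140<c[1]<260])
print("wrist yellow",[(c,s,onto(m,c,.022,True).round(4)) for c,s in blobs(mask(I,20,36,s=90,v=50),500)])
print("wrist orange",[(c,s,onto(m,c,.047,True).round(4)) for c,s in blobs(mask(I,3,14,s=120,v=40),500)])
# flap in top view before and after
O=cv2.imread("pics/top0.png")
for u in(350,366,378): print(u,T[198:214,u].tolist(),"\n before",O[198:214,u].tolist())
for n,h in(("red",(172,8)),("blue",(108,125))):
    print(n,[(c,s) for c,s in blobs(mask(T,*h,s=110,v=50),60) if 150<c[0]<300 and 150<c[1]<270])
E
```

```text
time_s: 35.85
eef_pos: [0.4902, -0.2307, 0.0865]
eef_rot: [0.007, 0.924, -0.026, 0.38]
wrist_force: [0.1, -0.2, -0.3]
opening: -0.001
grasp_force: 0.0
t 36.05 tcp [ 0.4935 -0.2341  0.0922] [0. 0. 0.] open 0.0 turn [ 0.0015 -0.0014  0.0009] shift [ 0.0334 -0.0148 -0.0035]
 F [0.7 1.1 0.3]
top yellow [([357.0, 187.9], [347, 179, 21, 17, 281], array([[ 0.6329, -0.2352,  0.022 ]])), ([341.7, 254.3], [334, 252, 16, 5, 58], array([[ 0.4398, -0.1861,  0.022 ]]))]
wrist yellow [([93.4, 89.7], [13, 75, 179, 33, 1081], array([[ 0.7304, -0.0324,  0.022 ]])), ([275.5, 132.2], [243, 119, 67, 25, 1265], array([[ 0.6398, -0.2381,  0.022 ]])), ([277.0, 171.7], [247, 163, 61, 21, 938], array([[ 0.5975, -0.2374,  0.022 ]])), ([19.7, 373.0], [0, 362, 40, 25, 635], array([[ 0.4307, -0.0329,  0.022 ]]))]
wrist orange [([36.6, 11.7], [0, 0, 115, 38, 2032], array([[1.0021, 0.2043, 0.047 ]])), ([452.0, 9.5], [301, 0, 234, 34, 3338], array([[ 0.8798, -0.5152,  0.047 ]])), ([462.3, 140.6], [441, 125, 45, 32, 660], array([[ 0.6086, -0.3964,  0.047 ]])), ([286.4, 157.8], [209, 151, 159, 15, 1468], array([[ 0.59
[... 1150 characters left out ...]
4, 69], [28, 45, 72], [35, 55, 78], [47, 66, 85], [61, 84, 101], [76, 106, 125], [86, 120, 140], [89, 124, 144]]
378 [[71, 87, 108], [69, 84, 107], [72, 86, 108], [87, 97, 110], [108, 112, 119], [102, 107, 112], [77, 86, 94], [53, 69, 83], [47, 65, 81], [45, 64, 81], [46, 66, 83], [50, 70, 87], [67, 92, 109], [84, 117, 136], [95, 131, 152], [96, 132, 153]] 
 before [[76, 86, 94], [76, 86, 95], [76, 85, 94], [88, 94, 100], [101, 105, 108], [95, 98, 102], [67, 73, 84], [37, 48, 70], [27, 44, 69], [27, 44, 66], [37, 53, 72], [43, 62, 79], [60, 83, 99], [77, 108, 126], [88, 121, 141], [87, 122, 143]]
red [([185.9, 196.3], [176, 186, 21, 21, 361])]
blue [([253.2, 184.3], [244, 175, 19, 19, 283])]
```

```bash
python3 -m handwheel '[[0,0,0,0,0,0,0],[0,0,0,0,0,0,0],[0,0,0,0,0,0,0],[0,0,0,0,0,0,0],[0,0,0,0,0,0,0],[0,0,0,0,0,0,0],[0,0,0,0,0,0,0],[0,0,0,0,0,0,0]]'
cat >> h.py <<'E'
def flapcheck():
    m=ctrl.camera_model("wrist");I=ctrl.camera("wrist");T=ctrl.camera("top");t=ctrl.camera_model("top")
    print("top yellow",[(c,s,onto(t,c,.022).round(4)) for c,s in blobs(mask(T,20,36,s=70,v=50),40) if 320<c[0]<400 and 140<c[1]<260])
    print("wrist yellow",[(c,s,onto(m,c,.022,True).round(4)) for c,s in blobs(mask(I,20,36,s=90,v=50),500)])
    print("wrist orange",[(c,s,onto(m,c,.047,True).round(4)) for c,s in blobs(mask(I,3,14,s=120,v=40),500) if 200<c[0]<350])
    # where rows of the flap at angle a project, mid-width
    for a in(0,.25,.5,.9):
        print(a,[project(m,[.571+d*np.sin(a),-.24,.08-d*np.cos(a)],True)[0].round().tolist() for d in(0,.066)],end=" ")
    return I,T
E
python3 - <<'E'
from h import *
I,T=flapcheck();cv2.imwrite("pics/w19.png",I);push([.5,-.23,.1],n=1)
H=cv2.cvtColor(I,cv2.COLOR_BGR2HSV); print([(v,H[v,278].tolist()) for v in range(110,260,4)])
E
```

```text
time_s: 36.95
eef_pos: [0.4929, -0.2323, 0.0888]
eef_rot: [0.009, 0.924, -0.024, 0.383]
wrist_force: [-1.4, 0.2, 0.8]
opening: 0.004
grasp_force: 0.0
top yellow [([356.9, 187.8], [347, 179, 21, 17, 275], array([[ 0.6332, -0.235 ,  0.022 ]])), ([324.5, 256.2], [305, 251, 45, 11, 209], array([[ 0.4344, -0.1376,  0.022 ]]))]
wrist yellow [([94.4, 88.7], [13, 74, 180, 34, 1084], array([[ 0.7303, -0.0334,  0.022 ]])), ([276.6, 130.5], [244, 117, 67, 25, 1252], array([[ 0.6401, -0.2381,  0.022 ]])), ([278.0, 170.5], [247, 161, 62, 22, 948], array([[ 0.5974, -0.2372,  0.022 ]])), ([19.7, 373.0], [0, 362, 40, 26, 643], array([[ 0.4307, -0.0325,  0.022 ]]))]
wrist orange [([288.0, 156.2], [210, 150, 159, 15, 1531], array([[ 0.5917, -0.2442,  0.047 ]]))]
0 [[285.0, 150.0], [283.0, 205.0]] 0.25 [[285.0, 150.0], [282.0, 185.0]] 0.5 [[285.0, 150.0], [281.0, 165.0]] 0.9 [[285.0, 150.0], [280.0, 132.0]] t 37.1 tcp [ 0.4929 -0.2323  0.0888] [0. 0. 0.] open 0.003 turn [-0.     -0.     -0.0005] shift [ 0.0428 -0.0089 -0.0101]
 F [-0.1  0.1 -0.1]
[(110, [17, 58, 140]), (114, [19, 60, 135]), (118, [24, 114, 141]), (122, [24, 115, 140]), (126, [24, 110, 141]), (130, [24, 114, 143]), (134, [24, 113, 140]), (138, [24, 117, 142]), (142, [60, 6, 160]), (146, [68, 9, 118]), (150, [30, 9, 59]), (154, [13, 219, 70]), (158, [13, 209, 67]), (162, [21, 228, 96]), (166, [23, 225, 120]), (170, [23, 224, 81]), (174, [22, 203, 83]), (178, [22, 193, 86]), (182, [22, 214, 88]), (186, [16, 125, 118]), (190, [16, 118, 119]), (194, [16, 123, 116]), (198, [15, 124, 117]), (202, [17, 130, 118]), (206, [16, 124, 115]), (210, [17, 122, 115]), (214, [53, 14, 71]), (218, [18, 122, 196]), (222, [18, 123, 197]), (226, [19, 124, 196]), (230, [17, 127, 195]), (234, [18, 126, 195]), (238, [16, 128, 193]), (242, [16, 128, 189]), (246, [17, 110, 104]), (250, [140, 23, 34]), (254, [0, 29, 35]), (258, [168, 34, 37])]
```

```bash
sed -i 's/def push(P,w=-.05,n=3):/def push(P,w=-.05,n=3,deg=45):/; s#e=np.pi/4; fine#e=np.radians(deg); fine#' h.py
python3 -m handwheel '[[0,0.0278,0,0,0,0,0],[0,0.0278,0,0,0,0,0],[0,0,0,0,0,0,0],[0,0,0,0,0,0,0],[0,0,0,0,0,0,0],[0,0,0,0,0,0,0],[0,0,0,0,0,0,0],[0,0,0,0,0,0,0]]'
python3 - <<'E'
from h import *
push([.53,-.2347,.019],deg=35);print(pose()[2]["q"].round(3))
E
```

```text
time_s: 37.9
eef_pos: [0.4932, -0.2323, 0.0891]
eef_rot: [0.011, 0.887, -0.022, 0.462]
wrist_force: [-0.5, 0.0, 0.5]
opening: -0.0
grasp_force: 0.0
t 38.05 tcp [ 0.4931 -0.2323  0.089 ] [0.0001 0.     0.0001] open 0.001 turn [ 0.     -0.0001 -0.0003] shift [-0.1205  0.0021  0.2347]
 F [-0.6 -0.3  0.3]
[-1.108  0.211  2.347  1.598  0.796 -0.832]
```

```bash
python3 -m handwheel '[[0,0,0,-0.04,0.001,0.078,0],[0,0,0,-0.04,0.001,0.078,0],[0,0,0,-0.0405,0,0.0787,0],[0,0,0,0,0,0,0],[0,0,0,0,0,0,0],[0,0,0,0,0,0,0],[0,0,0,0,0,0,0],[0,0,0,0,0,0,0]]'
python3 - <<'E'
from h import *
push([.597,-.238,.018],deg=35);print(pose()[2]["q"].round(3))
E
```

```text
time_s: 38.85
eef_pos: [0.5299, -0.2354, 0.02]
eef_rot: [0.012, 0.886, -0.023, 0.462]
wrist_force: [0.6, 0.5, 1.1]
opening: -0.001
grasp_force: 0.0
t 39.0 tcp [ 0.5299 -0.2353  0.0198] [0.     0.0001 0.0002] open 0.0 turn [ 0.0004 -0.0004 -0.0002] shift [ 0.1234 -0.0024  0.187 ]
 F [-0.3  0.4 -0.2]
[-1.012  0.487  2.237  1.855  0.775 -1.075]
```

```bash
python3 -m handwheel '[[0,0,0,0.025,0,0.042,0],[0,0,0,0.026,0,0.038,0],[0,0,0,0.018,0,0.027,0],[0,0,0,0.018,0,0.027,0],[0,0,0,0.018,0,0.027,0],[0,0,0,0.018,0,0.026,0],[0,0,0,0,0,0,0],[0,0,0,0,0,0,0]]'
python3 - <<'E'
from h import *
push([.597,-.238,.018],deg=35)
E
python3 -m handwheel '[[0,0,0,-0.04,0,-0.058,0],[0,0,0,-0.06,0,-0.085,0],[0,0,0,-0.06,0,-0.085,0],[0,0,0,0.1,0,-0.05,0],[0,0,0,0.1,0,-0.07,0],[0,0,0,0,0,0,0],[0,0,0,0,0,0,0],[0,0,0,0,0,0,0]]'
python3 -m handwheel '[[0,0,0,0,0,0,0],[0,0,0,0,0,0,0],[0,0,0,0,0,0,0],[0,0,0,0,0,0,0],[0,0,0,0,0,0,0],[0,0,0,0,0,0,0],[0,0,0,0,0,0,0],[0,0,0,0,0,0,0]]'
python3 - <<'E'
from h import *
I,T=flapcheck();cv2.imwrite("pics/w20.png",I);cv2.imwrite("pics/top2.png",T)
H=cv2.cvtColor(I,cv2.COLOR_BGR2HSV); print([(v,H[v,278].tolist()) for v in range(90,250,5)])
E
```

```text
time_s: 39.8
eef_pos: [0.5968, -0.2378, 0.0166]
eef_rot: [0.011, 0.887, -0.023, 0.462]
wrist_force: [-0.8, -0.9, -0.5]
opening: -0.0
grasp_force: 0.1
t 39.95 tcp [ 0.5966 -0.2378  0.0165] [0.0002 0.     0.    ] open -0.002 turn [-0.0001  0.0001 -0.0005] shift [ 0.0049  0.0006 -0.0017]
 F [-0.  -0.8  1. ]
time_s: 40.75
eef_pos: [0.5178, -0.2337, 0.0857]
eef_rot: [0.011, 0.887, -0.023, 0.461]
wrist_force: [-0.1, 0.2, -0.6]
opening: -0.001
grasp_force: 0.0
time_s: 41.55
eef_pos: [0.5183, -0.2342, 0.0865]
eef_rot: [0.011, 0.887, -0.023, 0.462]
wrist_force: [0.6, 0.3, 0.5]
opening: -0.001
grasp_force: 0.0
top yellow [([356.6, 185.1], [347, 175, 21, 21, 320], array([[ 0.6413, -0.2343,  0.022 ]])), ([343.3, 254.0], [333, 251, 18, 7, 78], array([[ 0.4407, -0.1906,  0.022 ]]))]
wrist yellow [([89.3, 133.1], [12, 122, 169, 24, 901], array([[ 0.7295, -0.0284,  0.022 ]])), ([275.0, 172.5], [242, 156, 68, 31, 1680], array([[ 0.6476, -0.2378,  0.022 ]]))]
wrist orange [([275.2, 26.8], [0, 0, 541, 77, 27157], array([[ 0.9437, -0.2508,  0.047 ]])), ([289.0, 222.2], [202, 194, 177, 61, 8743], array([
[... 186 characters left out ...]
25, 40, 121]), (95, [24, 41, 124]), (100, [23, 41, 123]), (105, [21, 43, 124]), (110, [26, 43, 125]), (115, [24, 42, 122]), (120, [23, 42, 122]), (125, [24, 41, 124]), (130, [27, 40, 126]), (135, [23, 41, 125]), (140, [21, 43, 126]), (145, [19, 64, 148]), (150, [20, 58, 141]), (155, [23, 77, 145]), (160, [25, 115, 149]), (165, [25, 118, 149]), (170, [25, 114, 150]), (175, [24, 112, 152]), (180, [25, 117, 148]), (185, [25, 115, 151]), (190, [75, 11, 136]), (195, [75, 14, 72]), (200, [12, 208, 98]), (205, [13, 220, 94]), (210, [12, 208, 97]), (215, [12, 203, 98]), (220, [13, 211, 98]), (225, [13, 220, 95]), (230, [12, 217, 95]), (235, [12, 217, 95]), (240, [12, 207, 95]), (245, [13, 206, 93])]
```

Run:
```python
from h import *
A,B=cv2.imread("pics/top0.png"),cv2.imread("pics/top2.png")
for n,h in(("green/teal",(45,100)),("brown",(3,14)),("red",(172,2)),("blue",(108,125))):
    for X in(A,B): print(n,[c for c,s in blobs(mask(X,*h,s=100,v=50),50) if 90<c[0]<440 and 90<c[1]<300])
print(ctrl.hand_in())
```

```text
green/teal [[313.1, 213.0], [227.8, 287.5]]
green/teal [[313.1, 212.9], [227.9, 280.8]]
brown [[215.3, 103.1], [280.3, 102.5], [338.9, 103.4], [211.2, 113.4], [282.1, 113.4], [353.1, 113.3], [196.9, 131.5], [419.6, 187.7], [186.0, 194.2], [361.6, 206.5], [105.9, 222.6], [281.6, 222.7], [194.8, 252.7], [298.4, 261.8], [421.2, 261.3], [109.2, 273.9], [348.5, 284.2]]
brown [[215.2, 103.1], [277.6, 102.2], [338.8, 103.4], [211.3, 113.4], [282.0, 113.3], [345.7, 113.1], [420.1, 187.9], [186.1, 196.2], [361.2, 206.5], [106.4, 222.8], [281.6, 222.7], [298.5, 261.9], [421.3, 261.4], [111.9, 273.1], [346.0, 284.6]]
red []
red []
blue [[119.6, 171.9], [258.6, 256.2]]
blue [[119.5, 171.7], [253.2, 184.2]]
the job is handed in; nothing more can be done
None
```

The job is handed in after about 42 s of the 72 s allowed, and its verdict was not shown: the red and blue lids are pushed onto their own tubs, and the yellow lid is in the odds box with the flap hanging shut (it needed a second push). In the top view the other things looked unmoved; the screwdriver's colour mask shifted, most likely from shadow, but I did not confirm that.

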